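# Turn the drying shiitake cap and put the turner back on its rest

## Robot

A 6-joint arm with a two-finger parallel gripper is mounted at the origin on the work surface. World frame = base frame: x ahead of the robot, y to its left, z up, the work surface at z = 0. Lengths are in m, angles in degrees, forces in N, time in s.
With the tool pointing down it reaches from about 0.4 to 0.825 m from the base axis. Payload 7 kg.
Tool frame: the origin (TCP) lies midway between the tips of the shut fingers; the grasp point (between the pads) lies 19 mm behind it; z points along the fingers, y is the line along which they close (so a half turn about z gives the same grasp; the last joint's range is limited). The gripper opens to 88 mm and grips with 3 to 60 N. Pads are 19 mm wide; open, the fingers measure 130 mm over their backs; the gripper's body (78 mm by 193 mm) begins 47 mm behind the grasp point.
Start: joints at [-49.097, 20.546, 0.682, 0, -70.136, -16.507], TCP at [0.279, -0.615, 0.227] pointing down, gripper open.
Joint ranges: [-176.03, 176.03], [-82.01, 121.73], [-58.28, 71.71], [-173.87, 95.51], [-174.79, -0.11], [-173.66, 173.66]. Speed limits (degrees/s): [136.94, 136.94, 172.46, 180, 180, 180].

## Interface

Orientations are given as [roll, pitch, yaw] about the fixed x, y, z axes, in that order (R = Rz(yaw) Ry(pitch) Rx(roll)).
In Python, from plant import telemetry, viewer, workorder gives the robot as it stands. The module is installed in compiled form; this text tells all that it offers.
- The arm moves only by the tool carry_out, never from a script. Its argument "rows" is a list of rows, each a list of 6 numbers: the shift along the tool's x, y, z in m, then the turn, a rotation vector about the tool's x, y, z in rad. In form: [[tx, ty, tz, ax, ay, az], ...]. A call has 1 to 8 rows; each row is the pose to reach, as a shift and turn from the pose commanded when the call began, along the tool's axes at that moment; what a row does not reach only later rows make up. A row lasts 1/8 s, in which the tool goes at most 62.5 mm and 10.7 degrees, less where a joint would pass 70% of its speed; a pose out of reach is approached as far as the arm can. A call with a gripper value outside its range is refused whole. "grip" is the gripper's target within -1 to 1 (fully open at 1, half-way at 0, shut at -1), set as the call begins (left out, the last holds). The fingers move at their own pace and stop on an object; the grip force is fixed at half the most. Time passes only in rows, so rows that repeat a pose let the fingers close. It gives the time, the measured TCP pose, the force, the opening and the grip force at its end, in the units of the state.
- telemetry.get_obs(): the state, without advancing time (a new reading comes with each control period).
- viewer.snapshot(name): name is "side" or "top" or "wrist"; returns the picture (480x640x3 uint8, red, green, blue); there is no depth.
- viewer.camera_info(name): a dict with "intrinsics" (3x3 intrinsics, pixels), "extrinsics" (4x4, takes a point from camera to world coordinates); the wrist camera has in their place "tool_from_camera" (4x4, takes a point from camera to tool coordinates, whose origin is the TCP and whose axes are the flange's). Camera axes: x right, y down, z forward; pixel columns grow to the right and rows downward; lengths in m; the calibration is good to about 2 mm. A picture is of the moment at which its call begins: read the wrist's pose just before it. camera_info takes no time and is no camera call.
- workorder.close_job(): hands the job in; it is judged then, once.
The state is a dict: "clock": time; "joint_pos": joint angles; "qvel": joint speeds; "tau": joint torques, N m; "tool_pos": TCP position; "orientation": TCP orientation; "force": force on the tool from outside, world axes, zero at the start; "moment": the same for the moment, N m; "opening": finger opening in m; "gripper_force": force on a finger pad.
Only numpy, scipy, OpenCV 4.12 (cv2) and the standard library are available. Lean on these libraries where they do the work, as an engineer would, in place of code of your own. Each camera call takes 0.05 s, during which the arm holds its last target. There are 200 camera calls.

## Task

The turner's handle is pushed in under the bamboo log rack: draw the turner out, put it down on the bench clear of the rack, then take it again by its wooden handle. With it turn over the one cap still lying brown side up, so that it lies flat on the drying tray, pale gills up; never touch that cap with fingers or arm, nor disturb the other things. Then lay the turner on its sloped rest, blade down against the bottom lip, handle up the slope, and let go.

Things in the scene. Friction and masses are not known exactly. Their poses are not given: they have to be found in the camera images.
- turner_neck (a point): Centre of the bare neck of the turner (loose, 95 g, cranked spatula 255 mm long). All turner points: +x handle to blade, +z out of the blade's upper face. Neck: strip 14 wide (y), 6 thick, 25 each way along x, rising 10 deg to the handle. This point is 28.5 above the blade's underside; the turner lies flat on its blade, neck and handle in the air. At first the handle's end is under the rack
- turner_grip (a point): Where to hold the turner's wooden handle: 54 mm behind the neck point (-x) and 9.8 higher, so 38.3 mm above the plane of the blade's underside. The handle is 90 long, 24 wide (y), 18 thick, rising 10 degrees away from the blade; it reaches from 32 mm ahead of this point to 58 mm behind it
- turner_tip (a point): Middle of the straight front edge of the turner's blade, on its underside: 143 mm ahead (+x) of the neck point and 28.5 lower. The slotted blade is flat, 110 long (x, back from this edge), 80 wide (y), 2 thick
- cap_center (a point): Centre of the cap to turn (loose, 50 g), a rigid half-dried shiitake cap without stem, 100 mm across, 17 thick. +z points out of its brown face, up at first; the other face is pale gills, flat only within 28 mm of the centre, then sloping up to stand 5.5 mm clear of the tray at 46 mm, so a blade slips in under the rim. Rim widest 9 mm above the gill face; brown face flat within 30 mm of the centre
- cap_done_center (a point): Centre of the other cap on the tray: alike, but already turned, pale gills up (its +z points down). Leave it
- tray: Drying tray, fixed: mesh floor 300 (x) x 360 (y) mm, its top 8 mm above the bench, with a bamboo edge strip 14 mm wide and 14 high all round. The mesh grips: caps do not slide on it easily (friction about 1, other things 0.6). Origin at the centre of its underside, z up. Both caps start near its -y end, side by side in x; the +y half is empty
- rest_slope: Sloping plate of the turner's steel rest, fixed. Origin: middle of the plate's bottom edge, on its upper face at the lip, 12 mm above the bench. +x runs up the slope, away from the robot, 35 deg (0.61 rad) above level; +z square out of the plate. 150 long, 130 wide (y -65 to 65). The lip spans the width at x -6 to 0, 14 mm high. Steel slides down the plate by itself
- rack_edge (a point): Point on the bench below the middle of the front pole of a bamboo rack with black bagged mushroom logs, fixed, on the right of the bench. x along the edge, y out of the rack towards the turner's blade, z up. The rack reaches 210 mm each way in x, 240 mm back (-y), 290 high; the gap under its poles is 88 mm high. Posts 28 mm thick at x -180 and 180
- bowl: White bowl, 110 mm across, 45 high. Origin centre of underside. Leave it
- brush: Brush lying on the bench left of the tray. Leave it
- jar: Glass jar, 76 mm across, 110 high. Origin centre of underside. Leave it
There are look-alikes about, which are no part of the job. Leave any blue look-alike of the part that bears cap_center alone.

How it is judged (in metres and radians):
On the way, in this order (a step that is already met when the one before it is completed fails the run):
1. the turner, drawn out, lies released on the bench with its handle clear of the rack (y of turner_grip in the frame of rack_edge above 0.05 m and contact force between the fingers and turner below 0.1 N and height (world z) of turner_neck below 0.045 m and linear speed of turner below 0.03 m/s), for 0.1 s.
2. the turner is held by its wooden handle, lifted off the bench (contact force between the fingers and turner above 0.5 N and distance between the grasp point and turner_grip below 0.05 m and height (world z) of turner_tip above 0.015 m), for 0.1 s.
3. the cap is turned gills up while the turner is held by its handle (angle between cap_center's own z axis and vertical above 2.9 rad and contact force between the fingers and turner above 0.5 N and distance between the grasp point and turner_grip below 0.05 m), for 0.2 s.
At the end, for the whole second after the job is handed in: Cap gills up, within 9 degrees of flat, on the tray floor, centre 25 mm or more inside its edges; turner right side up on the rest, blade flat on the plate within 8 mm, front edge within 12 mm of the lip and 40 mm of its middle, neck up the slope within 65 mm of the middle line; all at rest (angle between cap_center's own z axis and vertical above 2.98 rad and x of cap_center in the frame of tray between -0.125 and 0.125 m and y of cap_center in the frame of tray between -0.155 and 0.155 m and z of cap_center in the frame of tray between 0.012 and 0.022 m and linear speed of each of cap, turner below 0.02 m/s and x of turner_tip in the frame of rest_slope between -0.006 and 0.012 m and y of turner_tip in the frame of rest_slope between -0.04 and 0.04 m and z of turner_tip in the frame of rest_slope between -0.004 and 0.008 m and x of turner_neck in the frame of rest_slope above 0.12 m and y of turner_neck in the frame of rest_slope between -0.065 and 0.065 m and z of turner_neck in the frame of rest_slope between 0.02 and 0.037 m); the robot touches nothing.
It fails at once if the cap is touched by the fingers or arm (contact force between any of the fingers, the arm and cap above 0.3 N).
It fails at once if the cap already turned is shifted more than 25 mm (distance of cap_done_center from where it was at the start of the episode above 0.025 m).
It fails at once if another thing on the bench is shifted more than 30 mm (distance of any of bowl, brush, jar from where it was at the start of the episode above 0.03 m).
It also fails if it takes over 64 s, if anything falls off the work surface, if the arm or the gripper's body presses on something with over 40 N, if the wrist force passes 120 N, or if a joint passes its speed limit or range.

## Working session

There is one attempt and no reset: what is moved stays moved. The work goes in short steps, Python scripts to look and compute and a tool call to move; the robot and the scene stay as the last step left them, time stands still between calls to the robot, and variables do not carry over. Pictures are saved under pics/ and viewed, at most 10 in all, crops included, and the job is handed in when it is done.

Besides the shell and the picture viewer there is one more tool, called in YAML: its name, and indented under it one key for each argument. carry_out: Moves the arm, as the interface text tells. Its arguments: {"type":"object","properties":{"rows":{"type":"array"},"grip":{"type":"number"}},"required":["rows"]}

```bash
mkdir -p pics
cat > h.py <<'E'
import numpy as np, cv2
from plant import telemetry, viewer, workorder
from scipy.spatial.transform import Rotation as R
def snap(n,f):
    im=viewer.snapshot(n); cv2.imwrite(f'pics/{f}.png',im[:,:,::-1]); return im
def cam(n,obs=None):
    c=viewer.camera_info(n); K=np.array(c['intrinsics'])
    if n=='wrist':
        o=obs or telemetry.get_obs(); T=np.eye(4); T[:3,:3]=R.from_euler('xyz',o['orientation'],degrees=True).as_matrix(); T[:3,3]=o['tool_pos']
        return K,T@np.array(c['tool_from_camera'])
    return K,np.array(c['extrinsics'])
def ray(KE,px,z):
    K,E=KE; d=E[:3,:3]@np.linalg.inv(K)@np.array([px[0],px[1],1.]); o=E[:3,3]
    return o+d*(z-o[2])/d[2]
def proj(KE,p):
    K,E=KE; q=K@(E[:3,:3].T@(np.array(p)-E[:3,3])); return q[:2]/q[2]
E
python3 - <<'E'
from h import *
print(telemetry.get_obs())
a=snap('top','top0');b=snap('side','side0');
for n in ('top','side'): print(n,cam(n))
E
```

```text
{'clock': 0.0, 'joint_pos': array([-4.90990114e+01,  2.05909394e+01,  6.31901366e-01, -1.94817214e-02,
       -7.01362861e+01, -1.65076541e+01]), 'qvel': array([-0.0473984 , -0.03568005,  0.09863467, -0.04278327,  0.02098927,
       -0.12141946]), 'tau': array([-1.62655720e-03, -5.82706690e+01,  2.93062806e+01,  6.99741706e+00,
        6.79110046e-03, -1.65055826e-04]), 'tool_pos': array([ 0.27853866, -0.61429247,  0.22561608]), 'orientation': array([ 1.79903401e+02, -9.52918706e-03, -1.55613292e+02]), 'force': array([0.42574072, 0.78799593, 0.13684574]), 'moment': array([ 0.00738597, -0.00961766,  0.01914829]), 'gripper_force': 0.0, 'opening': 0.08762084230598459}
top (array([[453.65472009,   0.        , 318.66753002],
       [  0.        , 453.65472009, 242.13910129],
       [  0.        ,   0.        ,   1.        ]]), array([[ 0.02463484, -0.98807385,  0.15199735,  0.41595181],
       [-0.99954452, -0.02169348,  0.02097974, -0.00450936],
       [-0.01743218, -0.15244495, -0.98815821,  1.06796258],
       [ 0.        ,  0.        ,  0.        ,  1.        ]]))
side (array([[533.58089144,   0.        , 313.0073812 ],
       [  0.        , 533.58089144, 240.4961061 ],
       [  0.        ,   0.        ,   1.        ]]), array([[-0.95038637, -0.22006234,  0.21985978,  0.29733038],
       [-0.31070517,  0.63722932, -0.70526668,  0.90045941],
       [ 0.01510153, -0.73858741, -0.67398857,  0.91618075],
       [ 0.        ,  0.        ,  0.        ,  1.        ]]))
```

View pics/top0.png

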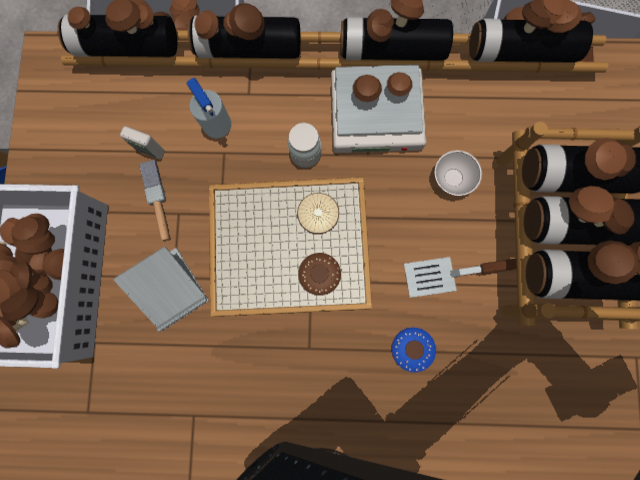

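View pics/side0.png

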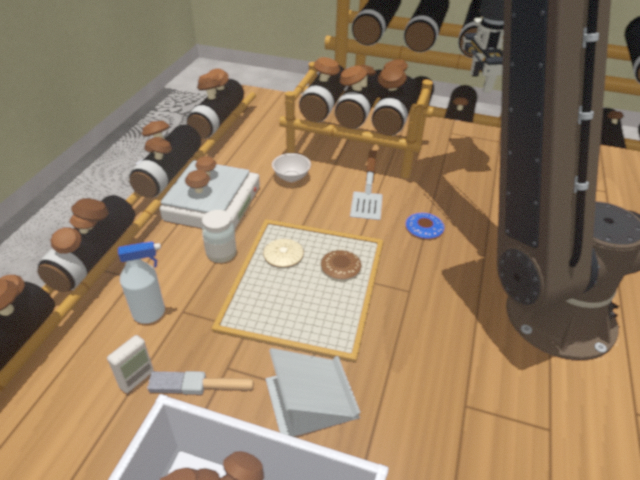

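Top view: brown cap on the tray at (320,274), turned cap at (318,213), blue look-alike on the bench at (414,349). The turner's blade is at (430,277) and its handle runs under the rack at about (515,265). The rest is at (162,290). The brown cap on the tray is the target, because the blue-rimmed one is off the tray. I'll confirm it in an enlarged montage.

Run:
```python
from h import *
im=cv2.imread('pics/top0.png'); K=cam('top')
def c(x0,y0,w,h,W,H): return cv2.resize(im[y0:y0+h,x0:x0+w],(W,H),interpolation=cv2.INTER_CUBIC)
m=np.zeros((600,800,3),np.uint8)
m[:300,:600]=c(390,235,150,75,600,300)   # x4
m[300:,:400]=c(110,240,100,75,400,300)*1 if False else c(110,240,100,75,400,300)
m[300:,400:]=c(290,245,100,75,400,300)
cv2.imwrite('pics/mont.png',m)
hsv=cv2.cvtColor(im,cv2.COLOR_BGR2HSV)
for p in [(209,186),(362,179),(370,305),(211,315)]: print('tray',ray(K,p,.014)[:2].round(4))
for n,p,z in [('cap',(320,274),.02),('done',(318,213),.02),('blue',(414,349),.015),('bowl',(458,174),.04)]: print(n,ray(K,p,z)[:2].round(4))
```

```text
tray [0.709  0.2852]
tray [ 0.7335 -0.0823]
tray [ 0.4346 -0.1037]
tray [0.4028 0.2617]
cap [0.5027 0.0128]
done [0.6467 0.021 ]
blue [ 0.3385 -0.2035]
bowl [ 0.7421 -0.304 ]
```

View pics/mont.png

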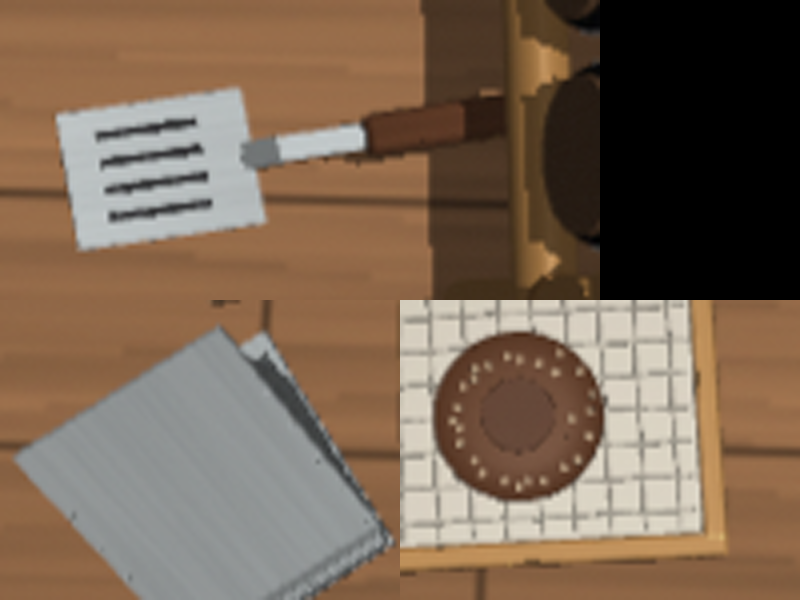

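Run:
```python
from h import *
K=cam('top'); Ks=cam('side')
P=lambda x,y,z: ray(K,(390+x/4,235+y/4),z)
f=[P(57,114,.002),P(80,250,.002)];b=[P(241,87,.002),P(266,222,.002)]
tip=(f[0]+f[1])/2; bk=(b[0]+b[1])/2; u=(tip-bk);print('len',np.linalg.norm(u),np.linalg.norm(f[0]-f[1])); u/=np.linalg.norm(u)
print('tip',tip,'yaw',np.degrees(np.arctan2(u[1],u[0])))
n=tip-.143*u;n[2]=.0285;g=n-.054*u;g[2]=.0383;e=g-.058*u
print('neck',n,'grip',g,'end',e,'neckpx',proj(K,n),'side',proj(Ks,tip),proj(Ks,n))
print('neck from px',P(322,145,.0315))
for p in [(515,30),(515,280)]: print('pole',P(*p,.1))
Q=lambda x,y,z: ray(K,(110+x/4,240+y/4-75),z)
q=[Q(17,457,.098),Q(220,328,.098)]; m=(q[0]+q[1])/2; print('topw',np.linalg.norm(q[0]-q[1]))
d=q[1]-q[0]; s=np.array([-d[1],d[0],0]); s/=np.linalg.norm(s); s*=np.sign(s[0])
o=m-s*.15*np.cos(np.radians(35)); o[2]=.012; print('rest top mid',m,'slope yaw',np.degrees(np.arctan2(s[1],s[0])),'o',o)
l=np.array([-s[1],s[0],0])
for y in (.065,-.065):
  print('bottom corner px', proj(K,o+y*l), 'side', proj(Ks,o+y*l),'top side',proj(Ks,m+y*l), 'liptop',proj(K,o+y*l+.014*(np.array([0,0,np.cos(.61)])-s*np.sin(.61))))
im=cv2.imread('pics/side0.png'); m=cv2.resize(im[330:450,250:370],(600,600),interpolation=cv2.INTER_CUBIC); cv2.imwrite('pics/rest_s.png',m)
```

```text
len 0.10954345662474124 0.08022249739752356
tip [ 0.49391689 -0.19098961  0.002     ] yaw 99.77873565822264
neck [ 0.51820455 -0.33191196  0.0285    ] grip [ 0.52737612 -0.3851274   0.0383    ] end [ 0.53722705 -0.44228472  0.0383    ] neckpx [471.03190268 270.40093766] side [364.71037397 216.76449847] [369.17527537 177.74768993]
neck from px [ 0.5159432  -0.32971271  0.0315    ]
pole [ 0.57347083 -0.41258516  0.1       ]
pole [ 0.44065079 -0.40700232  0.1       ]
topw 0.12724215317455764
rest top mid [0.51088698 0.40201631 0.098     ] slope yaw 34.731795693616796 o [0.40990667 0.33201129 0.012     ]
bottom corner px [157.00892863 326.82024822] side [353.23013106 414.71593998] top side [288.30867554 406.84653217] liptop [156.90921451 329.97620482]
bottom corner px [205.13554678 295.59801289] side [331.45830103 358.29223854] top side [270.64976653 346.32294012] liptop [205.61129732 298.35387872]
```

View pics/rest_s.png

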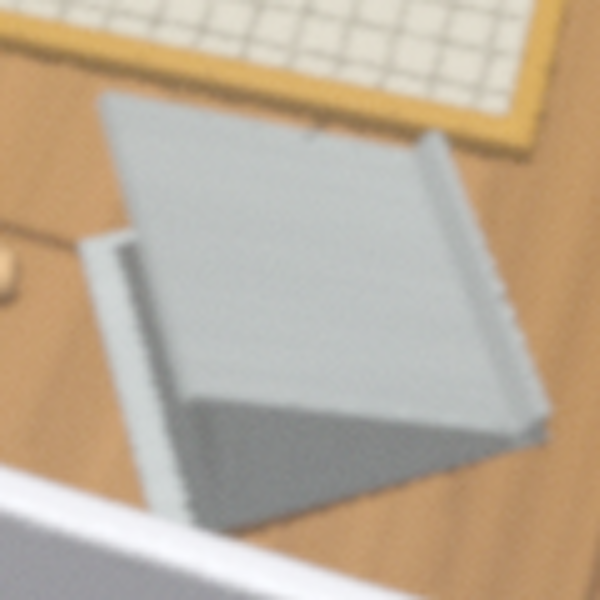

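The crop shows a plain brown cap, brown side up, on the tray, with no blue on it, so that is the target. The side crop shows the rest's top edge at about (271,349) to (287,410) and its lip at about (360,414), which agrees with the top view. Next is the approach to the neck.

```bash
cat >> h.py <<'E'
def Rot(yaw,lean=0,axis_yaw=None):
    """tool down at yaw psi, then leaned: rotated by lean deg about tool y"""
    return R.from_euler('xyz',[180,0,yaw],degrees=True)*R.from_euler('y',lean,degrees=True)
def rel(pos,rot,base=None):
    o=telemetry.get_obs() if base is None else base
    p0,r0=(np.array(o['tool_pos']),R.from_euler('xyz',o['orientation'],degrees=True)) if isinstance(o,dict) else o
    t=r0.inv().apply(np.array(pos)-p0); a=(r0.inv()*rot).as_rotvec()
    print([float(x) for x in np.r_[t.round(4),a.round(4)]])
E
python3 - <<'E'
from h import *
o=telemetry.get_obs(); r0=R.from_euler('xyz',o['orientation'],degrees=True)
rel([.285,-.34,.2],r0); rel([.30,-.33,.2],Rot(-80.2)); rel([.517,-.331,.12],Rot(-80.2)); rel([.517,-.331,.014],Rot(-80.2))
E
```

```text
[-0.1191, 0.2472, 0.0261, 0.0, 0.0, 0.0]
[-0.1369, 0.2501, 0.0261, 0.0014, 0.0008, -1.3162]
[-0.3342, 0.1595, 0.1059, 0.0014, 0.0008, -1.3162]
[-0.3342, 0.1593, 0.2119, 0.0014, 0.0008, -1.3162]
```

carry_out:
  rows:
    - [-0.119, 0.247, 0.026, 0, 0, 0]
    - [-0.119, 0.247, 0.026, 0, 0, 0]
    - [-0.119, 0.247, 0.026, 0, 0, 0]
    - [-0.119, 0.247, 0.026, 0, 0, 0]
    - [-0.137, 0.25, 0.026, 0, 0, -1.316]
    - [-0.137, 0.25, 0.026, 0, 0, -1.316]
    - [-0.137, 0.25, 0.026, 0, 0, -1.316]
    - [-0.137, 0.25, 0.026, 0, 0, -1.316]
  grip: 1

```text
clock: 1.1
tool_pos: [0.3002, -0.3301, 0.2004]
orientation: [180.0, 0.0, -112.2]
force: [0.7, -1.0, 0.7]
opening: 0.0876
gripper_force: 0.0
```

Run:
```python
from h import *
rel([.517,-.331,.12],Rot(-80.2)); print(telemetry.get_obs()['joint_pos'])
```

```text
[-0.0812, -0.201, 0.0804, 0.0002, 0.0002, -0.5593]
[-2.22643085e+01 -3.87343873e-01 -2.89812287e+01 -8.81822373e-03
 -6.14186549e+01  2.43378472e-02]
```

carry_out:
  rows:
    - [-0.04, -0.1, 0.04, 0, 0, -0.28]
    - [-0.081, -0.201, 0.06, 0, 0, -0.559]
    - [-0.081, -0.201, 0.08, 0, 0, -0.559]
    - [-0.081, -0.201, 0.08, 0, 0, -0.559]
    - [-0.081, -0.201, 0.08, 0, 0, -0.559]
    - [-0.081, -0.201, 0.08, 0, 0, -0.559]
    - [-0.081, -0.201, 0.08, 0, 0, -0.559]

```text
clock: 1.98
tool_pos: [0.5164, -0.3332, 0.1213]
orientation: [-180.0, -0.0, -80.6]
force: [-0.3, -0.1, -0.5]
opening: 0.0874
gripper_force: 0.0
```

Run:
```python
from h import *
o=telemetry.get_obs(); K=cam('wrist',o); im=snap('wrist','w1'); print(o['tool_pos'],o['orientation'],K[1][:3,3])
print('expected neck',proj(K,[.517,-.331,.0285]),'grip',proj(K,[.5274,-.3851,.0383]))
```

```text
[ 0.51638039 -0.33317537  0.12132945] [-1.79954639e+02 -2.01810813e-02 -8.06297055e+01] [ 0.53002569 -0.41392742  0.27936408]
expected neck [314.88396159 253.06030178] grip [312.16917285 168.22294753]
```

View pics/w1.png

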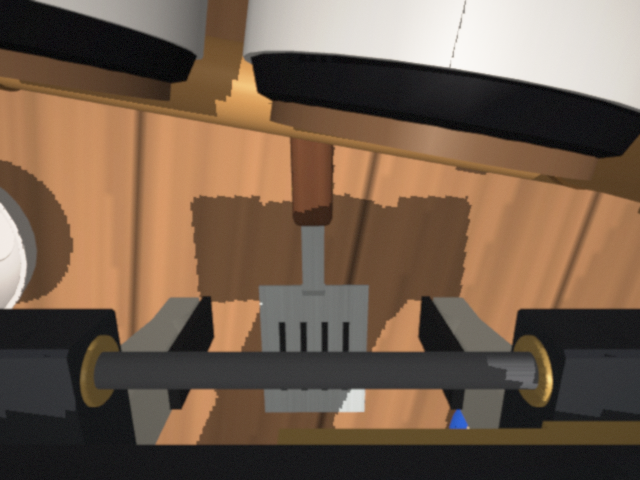

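The wrist view shows the neck centred between the fingers, at u≈313 and v 226–290. I'll go down leaning away from the rack.

```bash
cat >> h.py <<'E'
def grasp(g,rot,base=None): rel(np.array(g)+.019*rot.as_matrix()[:,2],rot,base)
E
python3 - <<'E'
from h import *
r=Rot(-80.2,20)
grasp([.517,-.329,.10],r); grasp([.517,-.329,.032],r)
E
```

```text
[0.0024, -0.0013, 0.0394, 0.0002, 0.3486, -0.0077]
[0.0024, -0.0012, 0.1074, 0.0002, 0.3486, -0.0077]
```

carry_out:
  rows:
    - [0.002, -0.001, 0.02, 0, 0.17, -0.008]
    - [0.002, -0.001, 0.039, 0, 0.349, -0.008]
    - [0.002, -0.001, 0.075, 0, 0.349, -0.008]
    - [0.002, -0.001, 0.107, 0, 0.349, -0.008]
    - [0.002, -0.001, 0.107, 0, 0.349, -0.008]
    - [0.002, -0.001, 0.107, 0, 0.349, -0.008]

```text
clock: 2.78
tool_pos: [0.5181, -0.3362, 0.0149]
orientation: [180.0, -20.0, -80.3]
force: [0.8, -1.3, 0.7]
opening: 0.0875
gripper_force: 0.0
```

carry_out:
  rows:
    - [0, 0, 0, 0, 0, 0]
    - [0, 0, 0, 0, 0, 0]
    - [0, 0, 0, 0, 0, 0]
    - [0, 0, 0, 0, 0, 0]
    - [0, 0, 0, 0, 0, 0]
    - [0, 0, 0, 0, 0, 0]
  grip: -1

```text
clock: 3.52
tool_pos: [0.5183, -0.3348, 0.0135]
orientation: [179.9, -20.0, -80.1]
force: [0.1, 0.9, -0.6]
opening: 0.0333
gripper_force: 0.0
```

carry_out:
  rows:
    - [0, 0, 0, 0, 0, 0]
    - [0, 0, 0, 0, 0, 0]
    - [0, 0, 0, 0, 0, 0]
    - [0, 0, 0, 0, 0, 0]

```text
clock: 4.03
tool_pos: [0.5183, -0.3348, 0.0135]
orientation: [179.9, -20.0, -80.1]
force: [0.3, 0.1, -1.0]
opening: 0.0135
gripper_force: 30.0
```

Run:
```python
from h import *
o=telemetry.get_obs(); r=R.from_euler('xyz',o['orientation'],degrees=True); p=o['tool_pos']
u=np.array([np.cos(np.radians(99.8)),np.sin(np.radians(99.8)),0])
for d in ([0,0,.03],list(.06*u+[0,0,.03])): rel(p+np.array(d),r)
# put-down: shift pulled 90mm
for s in (.09,): rel(p+s*u,r); rel(p+s*u+[0,0,.03],r)
```

```text
[0.0103, 0.0, -0.0282, 0.0, 0.0, 0.0]
[-0.0461, -0.0, -0.0487, 0.0, 0.0, 0.0]
[-0.0846, -0.0001, -0.0308, 0.0, 0.0, 0.0]
[-0.0743, -0.0, -0.059, 0.0, 0.0, 0.0]
```

Run:
```python
from h import *
u=np.array([np.cos(np.radians(99.8)),np.sin(np.radians(99.8)),0])
r=Rot(-80.2,20); n=np.array([.517,-.329,.0305])
grasp(n+.05*u+[0,0,.008],r); grasp(n+.10*u+[0,0,.03],r)
r2=Rot(-115.2,20); 
for z in (.04,0.0): grasp([.46,-.265,.0305+z],r2)
```

```text
[-0.0441, 0.0002, -0.0236, 0.0011, 0.0001, 0.0012]
[-0.0835, 0.0002, -0.0614, 0.0011, 0.0001, 0.0012]
[-0.0557, 0.0492, -0.0618, -0.2078, -0.0004, 0.5752]
[-0.0694, 0.0492, -0.0242, -0.2078, -0.0004, 0.5752]
```

carry_out:
  rows:
    - [0.002, 0, -0.006, 0, 0, 0]
    - [-0.022, 0, -0.015, 0, 0, 0]
    - [-0.044, 0, -0.024, 0, 0, 0]
    - [-0.065, 0, -0.042, 0, 0, 0]
    - [-0.083, 0, -0.061, 0, 0, 0]
    - [-0.075, 0.016, -0.061, -0.07, 0, 0.19]
    - [-0.065, 0.033, -0.062, -0.14, 0, 0.38]
    - [-0.056, 0.049, -0.062, -0.208, 0, 0.575]

```text
clock: 5.03
tool_pos: [0.4572, -0.27, 0.0529]
orientation: [180.0, -20.0, -112.7]
force: [0.6, -0.1, -1.4]
opening: 0.0133
gripper_force: 30.0
```

Run:
```python
from h import *
grasp([.46,-.265,.0305],Rot(-115.2,20)); K=cam('top'); im=snap('top','t2'); m=cv2.resize(im[200:360,340:540,::-1],(800,640-40)); cv2.imwrite('pics/t2c.png',m)
```

```text
[-0.013, -0.0004, 0.0381, -0.0144, -0.0001, 0.0417]
```

carry_out:
  rows:
    - [-0.003, 0, 0.01, -0.014, 0, 0.042]
    - [-0.007, 0, 0.02, -0.014, 0, 0.042]
    - [-0.01, 0, 0.03, -0.014, 0, 0.042]
    - [-0.013, 0, 0.038, -0.014, 0, 0.042]
    - [-0.013, 0, 0.038, -0.014, 0, 0.042]
    - [-0.013, 0, 0.038, -0.014, 0, 0.042]

```text
clock: 5.82
tool_pos: [0.4571, -0.2711, 0.0126]
orientation: [-180.0, -20.0, -114.9]
force: [-0.5, -0.2, 0.8]
opening: 0.0136
gripper_force: 30.0
```

carry_out:
  rows:
    - [0, 0, 0, 0, 0, 0]
    - [0, 0, 0, 0, 0, 0]
    - [0, 0, 0, 0, 0, 0]
    - [0, 0, 0, 0, 0, 0]
  grip: 1

```text
clock: 6.32
tool_pos: [0.4572, -0.2712, 0.0126]
orientation: [-180.0, -20.0, -114.9]
force: [0.2, 0.2, 0.3]
opening: 0.0477
gripper_force: 0.0
```

Run:
```python
from h import *
o=telemetry.get_obs(); p=np.array(o['tool_pos']);r=R.from_euler('xyz',o['orientation'],degrees=True)
rel(p-.11*r.as_matrix()[:,2],r)
im=snap('top','t2'); 
g=np.array([.46,-.265,0])-.054*np.array([np.cos(np.radians(65)),np.sin(np.radians(65)),0]); print(g)
grasp(g+[0,0,.15],Rot(-115,0));
```

```text
[0.0, 0.0, -0.11, 0.0, 0.0, 0.0]
[ 0.43717861 -0.31394062  0.        ]
[0.0849, 0.0, -0.0951, -0.001, -0.3495, 0.0014]
```

carry_out:
  rows:
    - [0, 0, -0.04, 0, 0, 0]
    - [0, 0, -0.08, 0, 0, 0]
    - [0.03, 0, -0.095, 0, -0.15, 0]
    - [0.06, 0, -0.095, 0, -0.3, 0]
    - [0.085, 0, -0.095, 0, -0.35, 0]
    - [0.085, 0, -0.095, 0, -0.35, 0]
    - [0.085, 0, -0.095, 0, -0.35, 0]
    - [0.085, 0, -0.095, 0, -0.35, 0]
  grip: 1

```text
clock: 7.38
tool_pos: [0.437, -0.3133, 0.1304]
orientation: [180.0, -0.0, -114.8]
force: [0.1, -0.9, -0.1]
opening: 0.0877
gripper_force: 0.0
```

Run:
```python
from h import *
o=telemetry.get_obs(); K=cam('wrist',o); im=snap('wrist','w3'); print(proj(K,[.4372,-.314,.0383]),proj(K,[.46,-.265,.0285])); print(o['tool_pos'],o['orientation'])
t=snap('top','t3')
m=np.zeros((600,800,3),np.uint8); m[:300,:400]=cv2.resize(im[:,:,::-1],(400,300)); m[300:,:]=cv2.resize(t[230:320,320:560,::-1],(800,300)); cv2.imwrite('pics/m3.png',m)
```

```text
[315.76596943 249.21820365] [315.69482882 318.38232108]
[ 0.43699367 -0.31326871  0.13038877] [ 1.79964028e+02 -4.19748915e-03 -1.14849309e+02]
```

View pics/m3.png

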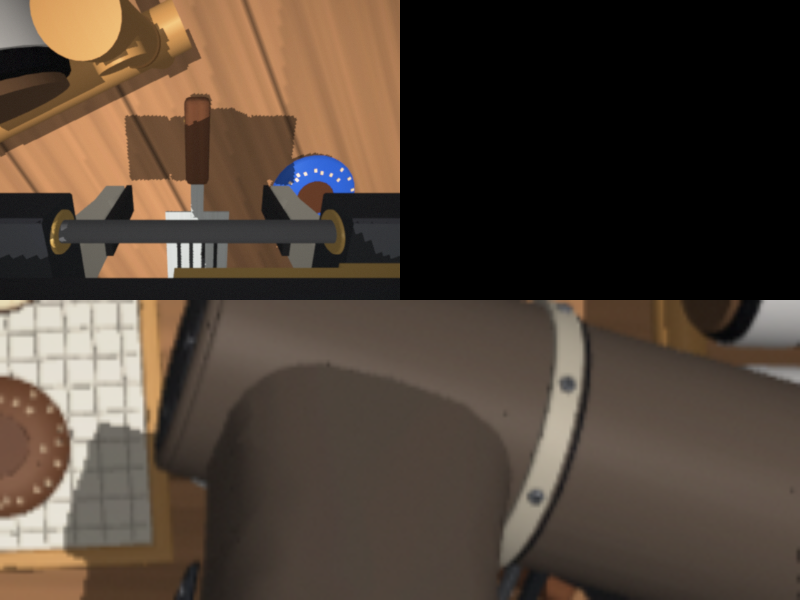

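The wrist view shows the handle axis at u≈316, with the grip point near v≈245 and the blue look-alike clear of the right finger. Going down onto the handle.

carry_out:
  rows:
    - [0, 0, 0.04, 0, 0, 0]
    - [0, 0, 0.08, 0, 0, 0]
    - [0, 0, 0.1, 0, 0, 0]
    - [0, 0, 0.111, 0, 0, 0]
    - [0, 0, 0.111, 0, 0, 0]
    - [0, 0, 0.111, 0, 0, 0]
  grip: 0.2

```text
clock: 8.22
tool_pos: [0.438, -0.3142, 0.0208]
orientation: [-179.9, 0.0, -114.9]
force: [-0.3, -0.6, 1.3]
opening: 0.0526
gripper_force: 0.0
```

carry_out:
  rows:
    - [0, 0, 0, 0, 0, 0]
    - [0, 0, 0, 0, 0, 0]
    - [0, 0, 0, 0, 0, 0]
    - [0, 0, 0, 0, 0, 0]
    - [0, 0, 0, 0, 0, 0]
    - [0, 0, 0, 0, 0, 0]
  grip: -1

```text
clock: 8.98
tool_pos: [0.4372, -0.3142, 0.02]
orientation: [-180.0, 0.0, -114.9]
force: [-1.1, -0.2, 1.7]
opening: 0.0233
gripper_force: 30.0
```

Held, 30 N at 23 mm opening. Next I set up turner-tip kinematics and lift to the approach pose.

```bash
cat >> h.py <<'E'
TIP=np.array([-.197,0,.020])   # tip in tool frame
C=np.array([.5027,.0128]); YAW=95.
def tipmove(s,z,pitch,base=None,yaw=None,c=C):
    """tip at distance s along yaw from cap centre, height z, handle-up pitch deg"""
    y=YAW if yaw is None else yaw; a=np.radians(y)
    r=Rot(y+180,pitch); t=np.r_[c+s*np.array([np.cos(a),np.sin(a)]),z]
    rel(t-r.apply(TIP),r,base)
def tipnow(o):
    r=R.from_euler('xyz',o['orientation'],degrees=True); return np.array(o['tool_pos'])+r.apply(TIP)
E
python3 - <<'E'
from h import *
o=telemetry.get_obs();r=R.from_euler('xyz',o['orientation'],degrees=True)
rel(np.array(o['tool_pos'])+[0,0,.09],r)
tipmove(-.075,.08,18)
tipmove(-.075,.03,18)
E
```

```text
[-0.0, -0.0001, -0.09, 0.0, 0.0, 0.0]
[-0.1021, -0.0495, -0.1398, 0.0812, 0.3071, -0.518]
[-0.1021, -0.0495, -0.0898, 0.0812, 0.3071, -0.518]
```

carry_out:
  rows:
    - [0, 0, -0.045, 0, 0, 0]
    - [0, 0, -0.09, 0, 0, 0]
    - [-0.034, -0.016, -0.125, 0.027, 0.1, -0.17]
    - [-0.068, -0.033, -0.14, 0.054, 0.2, -0.34]
    - [-0.102, -0.05, -0.14, 0.081, 0.307, -0.518]
    - [-0.102, -0.05, -0.14, 0.081, 0.307, -0.518]
    - [-0.102, -0.05, -0.115, 0.081, 0.307, -0.518]
    - [-0.102, -0.05, -0.1, 0.081, 0.307, -0.518]

```text
clock: 9.98
tool_pos: [0.5244, -0.2428, 0.1188]
orientation: [179.9, -18.0, -85.0]
force: [0.2, 0.3, -0.2]
opening: 0.0242
gripper_force: 30.0
```

Run:
```python
from h import *
o=telemetry.get_obs(); print(o['tool_pos'],tipnow(o)); a=snap('side','s4'); b=snap('top','t4'); t=tipnow(o)
w=np.array([np.cos(np.radians(5)),np.sin(np.radians(5)),0])*.04
for n in('side','top'): print(n,[proj(cam(n),t+k*w).round(1) for k in(-1,0,1)])
m=np.zeros((600,800,3),np.uint8)
m[:,:400]=cv2.resize(a[190:310,320-0:400,::-1],(400,600),interpolation=cv2.INTER_CUBIC)
m[:,400:]=cv2.resize(b[200:320,290:370,::-1],(400,600),interpolation=cv2.INTER_CUBIC); cv2.imwrite('pics/m4.png',m)
```

```text
[ 0.52440424 -0.24275185  0.11876649] [ 0.508599   -0.06220431  0.03900572]
side [array([363.5, 238.3]), array([347.5, 235.6]), array([331.6, 233. ])]
top [array([354.3, 289.1]), array([353. , 271.5]), array([351.7, 254. ])]
```

View pics/m4.png

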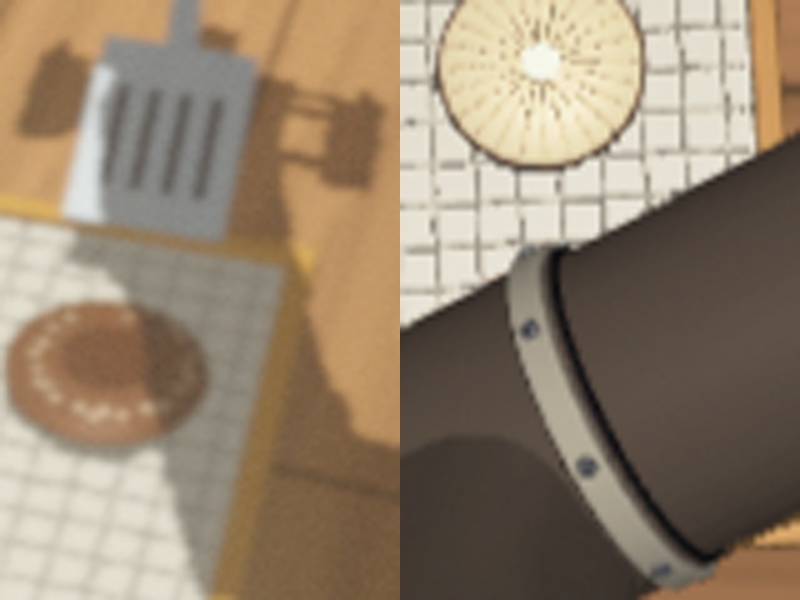

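Side crop: the blade's front corners are at about (333,233) and (364,238), as predicted within 1 px. The cap is at (341,264). Lower, then slide in.

Run:
```python
from h import *
print(proj(cam('side'),[*C,.02]))
tipmove(-.075,.020,18);tipmove(-.075,.0095,18)
for s,z,p in [(-.06,.0095,13),(-.048,.0095,10),(-.04,.0095,8.5),(-.032,.0095,7.5)]: tipmove(s,z,p)
```

```text
[341.07808889 261.86566089]
[-0.0063, -0.0014, 0.0172, 0.0041, 0.0006, -0.0001]
[-0.0096, -0.0014, 0.0272, 0.0041, 0.0006, -0.0001]
[-0.0228, -0.0015, 0.0398, 0.0041, -0.0867, -0.0003]
[-0.0344, -0.0015, 0.0465, 0.004, -0.139, -0.0004]
[-0.0422, -0.0015, 0.0492, 0.004, -0.1652, -0.0005]
[-0.0501, -0.0015, 0.0502, 0.004, -0.1826, -0.0005]
```

carry_out:
  rows:
    - [-0.006, -0.001, 0.017, 0, 0, 0]
    - [-0.01, -0.001, 0.027, 0, 0, 0]
    - [-0.01, -0.001, 0.027, 0, 0, 0]
    - [-0.023, -0.001, 0.04, 0, -0.087, 0]
    - [-0.034, -0.001, 0.0465, 0, -0.139, 0]
    - [-0.034, -0.001, 0.0465, 0, -0.139, 0]

```text
clock: 10.82
tool_pos: [0.5255, -0.225, 0.0658]
orientation: [-180.0, -10.0, -85.1]
force: [-1.0, 0.2, -0.5]
opening: 0.0239
gripper_force: 30.0
```

Run:
```python
from h import *
o=telemetry.get_obs(); t=tipnow(o); print(t,o['force']); a=snap('side','s5')
w=np.array([np.cos(np.radians(5)),np.sin(np.radians(5)),0])*.04
print([proj(cam('side'),t+k*w).round(1) for k in(-1,0,1)])
cv2.imwrite('pics/s5c.png',cv2.resize(a[200:300,320:400,::-1],(480,600),interpolation=cv2.INTER_CUBIC))
for s,z,p in [(-.04,.0095,8.5),(-.032,.0095,7.5),(-.025,.0095,7)]: tipmove(s,z,p)
```

```text
[ 0.50911389 -0.03515174  0.01179453] [-1.00217374  0.2376197  -0.5348585 ]
[array([359.7, 253.4]), array([343.7, 250.7]), array([327.9, 248. ])]
[-0.0083, 0.0019, 0.0062, -0.0004, -0.0277, -0.0006]
[-0.0159, 0.0019, 0.0083, -0.0004, -0.0451, -0.0006]
[-0.0227, 0.0019, 0.0088, -0.0004, -0.0538, -0.0005]
```

View pics/s5c.png

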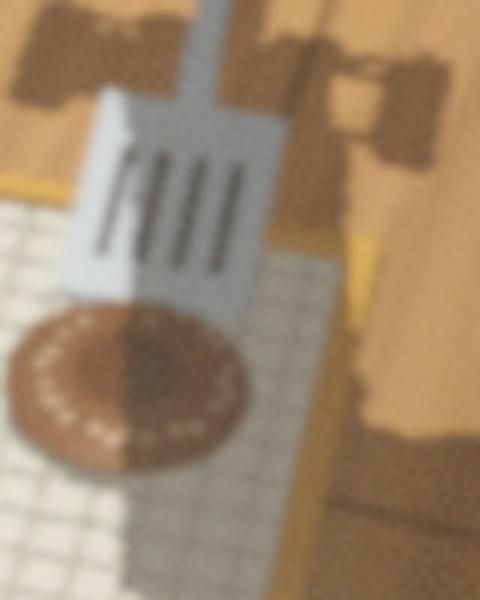

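carry_out:
  rows:
    - [-0.004, 0.001, 0.003, 0, -0.014, 0]
    - [-0.008, 0.001, 0.006, 0, -0.028, 0]
    - [-0.012, 0.001, 0.0075, 0, -0.037, 0]
    - [-0.016, 0.001, 0.0083, 0, -0.045, 0]
    - [-0.016, 0.001, 0.0083, 0, -0.045, 0]

```text
clock: 11.5
tool_pos: [0.5227, -0.2102, 0.0543]
orientation: [180.0, -7.4, -85.0]
force: [0.3, 0.6, 0.1]
opening: 0.024
gripper_force: 30.0
```

Run:
```python
from h import *
o=telemetry.get_obs(); t=tipnow(o); print(t,o['force'],o['orientation']); a=snap('side','s6')
w=np.array([np.cos(np.radians(5)),np.sin(np.radians(5)),0])*.04
print([proj(cam('side'),t+k*w).round(1) for k in(-1,0,1)])
cv2.imwrite('pics/s6c.png',cv2.resize(a[200:300,320:400,::-1],(480,600),interpolation=cv2.INTER_CUBIC))
hsv=cv2.cvtColor(a,cv2.COLOR_RGB2HSV)
```

```text
[ 0.50590351 -0.01819312  0.00902052] [0.28501055 0.56492276 0.12611578] [179.99559001  -7.42856958 -84.99379335]
[array([359.2, 259.1]), array([343.1, 256.3]), array([327.1, 253.6])]
```

View pics/s6c.png

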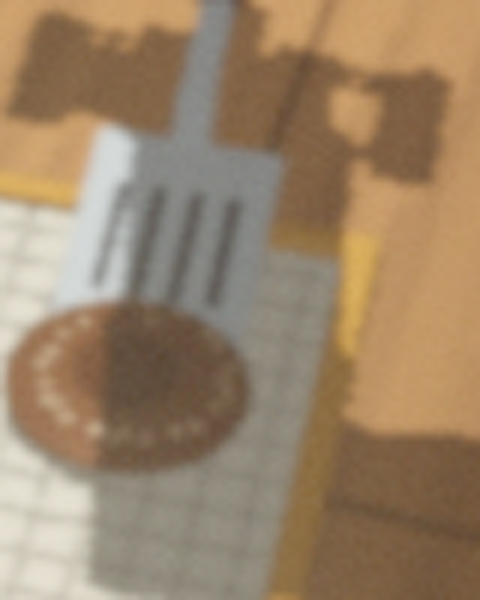

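The crop shows the blade in under the near rim by about 15 mm and the cap not shifted. I'll go slightly deeper and measure the cap by mask.

carry_out:
  rows:
    - [-0.003, 0, 0.0005, 0, -0.003, 0]
    - [-0.006, 0, 0.001, 0, -0.005, 0]
    - [-0.009, 0, 0.001, 0, -0.007, 0]
    - [-0.012, 0, 0.001, 0, -0.01, 0]
    - [-0.012, 0, 0.001, 0, -0.01, 0]

```text
clock: 12.18
tool_pos: [0.5216, -0.1984, 0.0517]
orientation: [180.0, -6.8, -85.0]
force: [-0.4, 1.1, 1.1]
opening: 0.0239
gripper_force: 30.0
```

```bash
cat >> h.py <<'E'
def capmask(a,x0=300,x1=400,y0=225,y1=330):
    h=cv2.cvtColor(a,cv2.COLOR_RGB2HSV)[y0:y1,x0:x1]; m=((h[...,0]<16)&(h[...,1]>90)&(h[...,2]<175)).astype(np.uint8)
    cs,_=cv2.findContours(cv2.morphologyEx(m,cv2.MORPH_OPEN,np.ones((3,3))),cv2.RETR_EXTERNAL,cv2.CHAIN_APPROX_NONE)
    c=max(cs,key=cv2.contourArea); x,y,w,hh=cv2.boundingRect(c); return (x+x0,y+y0,w,hh,cv2.contourArea(c))
E
python3 - <<'E'
from h import *
o=telemetry.get_obs(); t=tipnow(o); print(t,o['force'],o['orientation']); a=snap('side','s7')
for f in ('side0','s6','s7'): print(capmask(cv2.imread(f'pics/{f}.png')[:,:,::-1]))
c=C+np.array([-.087,.996])*.004
for th in (15,30,45,60,75,90,100):
    q=np.radians(th); print(th,end=' '); tipmove(.045-.072*np.cos(q),.010+.072*np.sin(q),7+.35*th,c=c)
E
```

```text
[ 0.50473598 -0.00593655  0.00838793] [-0.43057046  1.10884911  1.1365768 ] [179.99502334  -6.84958217 -84.99253723]
(322, 251, 38, 27, 632.5)
(322, 251, 36, 26, 468.5)
(321, 254, 39, 27, 537.5)
15 [0.0013, 0.0004, -0.0384, 0.0001, 0.0943, 0.0001]
30 [-0.0081, 0.0004, -0.0741, 0.0001, 0.1859, 0.0001]
45 [-0.0236, 0.0004, -0.1074, 0.0001, 0.2775, 0.0001]
60 [-0.0445, 0.0004, -0.1371, 0.0001, 0.3691, 0.0001]
75 [-0.0698, 0.0004, -0.1621, 0.0001, 0.4608, 0.0001]
90 [-0.0984, 0.0004, -0.1816, 0.0001, 0.5524, 0.0002]
100 [-0.1186, 0.0004, -0.1914, 0.0001, 0.6135, 0.0002]
```

carry_out:
  rows:
    - [0, 0, -0.009, 0, 0.022, 0]
    - [-0.001, 0, -0.019, 0, 0.046, 0]
    - [-0.002, 0, -0.029, 0, 0.07, 0]
    - [-0.005, 0, -0.038, 0, 0.094, 0]
    - [-0.009, 0, -0.056, 0, 0.14, 0]
    - [-0.014, 0, -0.074, 0, 0.186, 0]
    - [-0.021, 0, -0.091, 0, 0.232, 0]
    - [-0.03, 0, -0.107, 0, 0.277, 0]

```text
clock: 13.22
tool_pos: [0.5174, -0.1562, 0.1547]
orientation: [180.0, -22.8, -85.0]
force: [0.5, -0.1, -0.6]
opening: 0.0236
gripper_force: 30.0
```

Run:
```python
from h import *
o=telemetry.get_obs(); t=tipnow(o); print(t,o['force'],o['orientation'],o['opening']); a=snap('side','s8')
print(capmask(a)); print('tip px',proj(cam('side'),t))
cv2.imwrite('pics/s8c.png',cv2.resize(a[190:310,300:400,::-1],(500,600),interpolation=cv2.INTER_CUBIC))
c=C+np.array([-.087,.996])*.010
for th in (45,60,75,90,100,110,120):
    q=np.radians(th); print(th,end=' '); tipmove(.045-.072*np.cos(q),.010+.072*np.sin(q),7+.35*th,c=c)
```

```text
[0.50227755 0.01696954 0.05987721] [ 0.45389024 -0.08939994 -0.64646781] [179.96050485 -22.8277798  -84.99775944] 0.023617149464658895
(320, 246, 39, 39, 878.0)
tip px [341.62727962 250.93733642]
45 [0.0007, 0.0011, 0.0012, -0.0019, -0.0037, 0.0007]
60 [-0.0111, 0.001, -0.0331, -0.0019, 0.0879, 0.0006]
75 [-0.0285, 0.0009, -0.0642, -0.0019, 0.1795, 0.0005]
90 [-0.0505, 0.0009, -0.0909, -0.0019, 0.2711, 0.0004]
100 [-0.0672, 0.0008, -0.1059, -0.002, 0.3322, 0.0003]
110 [-0.085, 0.0008, -0.1184, -0.002, 0.3933, 0.0003]
120 [-0.1037, 0.0008, -0.1285, -0.002, 0.4544, 0.0002]
```

View pics/s8c.png

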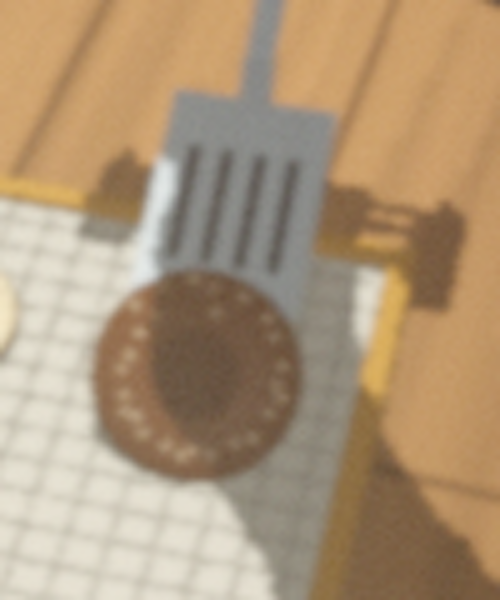

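The cap is tilted about 45° on its far rim with the blade under it, just as planned. Continuing the arc.

carry_out:
  rows:
    - [-0.005, 0.001, -0.017, 0, 0.044, 0]
    - [-0.011, 0.001, -0.033, 0, 0.088, 0]
    - [-0.02, 0.001, -0.049, 0, 0.134, 0]
    - [-0.029, 0.001, -0.064, 0, 0.18, 0]
    - [-0.039, 0.001, -0.078, 0, 0.225, 0]
    - [-0.051, 0.001, -0.091, 0, 0.271, 0]
    - [-0.059, 0.001, -0.099, 0, 0.3, 0]
    - [-0.067, 0.001, -0.106, 0, 0.332, 0]

```text
clock: 14.28
tool_pos: [0.5078, -0.0537, 0.2262]
orientation: [180.0, -41.8, -85.0]
force: [0.3, -0.3, -1.6]
opening: 0.0238
gripper_force: 30.0
```

```bash
cat >> h.py <<'E'
def blobs(a,x0=270,x1=400,y0=215,y1=345):
    h=cv2.cvtColor(a,cv2.COLOR_RGB2HSV)[y0:y1,x0:x1]
    for nm,m in (('brown',(h[...,0]<16)&(h[...,1]>90)&(h[...,2]<175)),('cream',(h[...,0]>12)&(h[...,0]<32)&(h[...,1]>45)&(h[...,1]<130)&(h[...,2]>150))):
        cs,_=cv2.findContours(cv2.morphologyEx(m.astype(np.uint8),cv2.MORPH_OPEN,np.ones((3,3))),cv2.RETR_EXTERNAL,cv2.CHAIN_APPROX_NONE)
        for c in sorted(cs,key=cv2.contourArea)[::-1][:3]:
            x,y,w,hh=cv2.boundingRect(c); print(nm,(x+x0,y+y0,w,hh),cv2.contourArea(c))
E
python3 - <<'E'
from h import *
o=telemetry.get_obs(); t=tipnow(o); print(t,o['force'],o['orientation']); a=snap('side','s9'); blobs(a)
c=C+np.array([-.087,.996])*.010
for th in (100,110,120):
    q=np.radians(th); print(th,end=' '); tipmove(.045-.072*np.cos(q),.010+.072*np.sin(q),7+.35*th,c=c)
E
```

```text
[0.49605752 0.07927761 0.07996599] [ 0.32585447 -0.33065023 -1.58501498] [179.95319555 -41.8194889  -84.97840853]
brown (331, 260, 26, 26) 256.5
brown (362, 340, 9, 5) 22.5
brown (376, 275, 6, 6) 18.0
cream (353, 215, 47, 130) 3276.5
cream (270, 240, 34, 28) 524.5
cream (270, 215, 59, 17) 523.0
100 [0.0006, -0.0002, -0.0011, -0.0003, 0.001, 0.0009]
110 [-0.0122, -0.0002, -0.0188, -0.0003, 0.0621, 0.0009]
120 [-0.0265, -0.0002, -0.0343, -0.0003, 0.1232, 0.0009]
```

```bash
cat >> h.py <<'E'
def ascii(a,x0,x1,y0,y1,st=2):
    h=cv2.cvtColor(cv2.blur(a,(st,st)),cv2.COLOR_RGB2HSV)
    for y in range(y0,y1,st+1):
        print(y,''.join(('B' if (p[0]<14 and p[1]>90 and p[2]<140) else 'W' if (10<p[0]<22 and p[1]>110) else 'c' if (p[1]>38 and p[2]>150) else 'k' if p[2]<70 else 's' if p[1]<38 and p[2]<170 else 't') for p in h[y,x0:x1:st]))
E
python3 - <<'E'
from h import *
a=cv2.imread('pics/s9.png')[:,:,::-1]; ascii(a,265,395,215,325)
print(cv2.cvtColor(a,cv2.COLOR_RGB2HSV)[272,310:380:4].tolist())
E
```

```text
215 WWWWWWWWWWWWWWWWWWWWWWWWWWWWWWWWcsssssssssscccWWWWWWWWWWWWWWWWWWW
218 WWWWWWWWWWWWWWWWWWWWWWWWWWWWWWWccssssssssssssssssccWWWWWWWWWWWWWW
221 WWWWWWWWWWWWWWWWWWWWWWWWWWWWWWWcsssssssssssssssssccWWWWWWWWWWWWWW
224 WWcccWWWWWWWWWWWWWWWWWWWWWWWWWWcssssssssssssssssscWWWWWWWWWWWWWWW
227 WcttttttcccccWWWWWWWWWWWWWWWWWccssssssssssssssssscWWWWWWWWWWWWWWW
230 cttttttttttttttttcccccWWWWWWWWccssssssssssssssssscWWWWWWWWWWWWWWW
233 tttttttttttttttttttttttttccccccsssssssssssssssssscWWWWWWWWWWWWWWW
236 tttttttttttttttttttttttttttttttssssssssssssssssscWWWWWWWWWWWWWWWW
239 tttttttttccttttttttttttttttttttssssssssssssssssscWWWWWWWWWWWWWWWW
242 ttttccccccccccccttttttttttttttsssssssssssssssssstttccccWWWWWWWWWW
245 tcccccccccccccccccttttttttttttssssssssssssssssttttttttttcWWWWWWWW
248 cccccccccttcccccccctttttttttttssssssssssssssssttttttttttcWWWWWWWW
251 cccccccctttcccccccccttttttttttsssssssssssssssssttttttttcWWWWWWWWW
254 ccccccccccccccccccccttttttstttsssssssssssssssssstttttttcWWWWWWWWW
257 cccccccccccccccccccctttssssstssssssssssssssssssstttttttcWWWWWWWWW
260 cccccccccctccccccccttttsssttsttttttttttsssssss
[... 1064 characters left out ...]
WWWWW
308 ttttttttttttttttttttttttttttssssssssssssssssssssccWWWWWWWWWWWWWWW
311 tttttttttttttttttttttttttttsssssssssssssssssssstcWWWWWWWWWWWWWWWW
314 ttttttttttttttttttttttttttsssssssssssssssssssssccWWWWWWWWWWWWWWWW
317 tttttttttttttttttttttttttsssssssssssssssssssssscWWWWWWWWWWWWWWWWW
320 tttttttttttttttttttttttttsssssssssssssssssssssscWWWWWWWWWWWWWWWWW
323 tttttttttttttttttttttttttssssssssssssssssssssstcWWWWWWWWWWWWWWWWW
[[22, 37, 159], [18, 43, 148], [16, 93, 115], [16, 91, 123], [15, 96, 106], [12, 91, 104], [13, 95, 97], [14, 97, 100], [14, 108, 102], [14, 109, 108], [16, 97, 116], [15, 113, 106], [18, 42, 135], [21, 37, 145], [24, 26, 207], [17, 77, 205], [18, 144, 184], [14, 116, 123]]
```

Run:
```python
from h import *
o=telemetry.get_obs(); K=cam('side'); print('tip',proj(K,tipnow(o)))
def bb(th,back=False):
    # cap disc tilted th about far pivot at s=.06 
    d=np.array([-.087,.996,0]); w=np.array([.996,.087,0]); q=np.radians(th); e=-d*np.cos(q)+np.array([0,0,np.sin(q)]); 
    piv=np.r_[C,.012]+d*.060; c=piv+e*.05
    P=np.array([proj(K,c+.05*(np.cos(a)*e+np.sin(a)*w)) for a in np.linspace(0,6.28,60)]); return P.min(0).round(),P.max(0).round()
for th in (0,45,75,90,100,110,130,180): print(th,*bb(th))
```

```text
tip [336.8815766  263.45169466]
0 [319. 253.] [361. 282.]
45 [318. 239.] [361. 282.]
75 [317. 244.] [360. 282.]
90 [315. 250.] [359. 282.]
100 [315. 256.] [358. 283.]
110 [314. 263.] [357. 283.]
130 [312. 276.] [356. 285.]
180 [309. 282.] [354. 315.]
```

The cap hides the blade tip at v≈263, so it is standing at about 100°. Pushing on.

carry_out:
  rows:
    - [-0.006, 0, -0.009, 0, 0.03, 0]
    - [-0.012, 0, -0.019, 0, 0.062, 0]
    - [-0.019, 0, -0.026, 0, 0.09, 0]
    - [-0.026, 0, -0.034, 0, 0.123, 0]
    - [-0.026, 0, -0.034, 0, 0.123, 0]
    - [-0.026, 0, -0.034, 0, 0.123, 0]
    - [-0.026, 0, -0.034, 0, 0.123, 0]

```text
clock: 15.2
tool_pos: [0.5042, -0.0125, 0.2344]
orientation: [180.0, -48.8, -85.0]
force: [-0.3, -0.4, -1.2]
opening: 0.0236
gripper_force: 30.0
```

Run:
```python
from h import *
o=telemetry.get_obs(); t=tipnow(o); print(t,o['force'],o['orientation']); a=snap('side','s10');print(proj(cam('side'),t)); ascii(a,295,375,240,325)
print(cv2.cvtColor(a,cv2.COLOR_RGB2HSV)[295,300:370:5].tolist())
```

```text
[0.49419962 0.10181069 0.0730326 ] [-0.30700825 -0.40714728 -1.20533442] [179.9865002  -48.79375045 -85.01774336]
[334.94875705 272.51266003]
240 tttttttttttttttssssssssssssssssssccWWWWW
243 cctttttttttttttssssssssssssssssstttttttc
246 ccccttttttttttsssssssssssssssssstttttttt
249 ccccctttttttttsssssssssssssssssstttttttt
252 ccccctttttttttsssssssssssssssssttttttttt
255 ccccctttttttttsssssssssssssssssttttttttt
258 ccccttttttttttsssssssssssssssssttttttttc
261 cccctttttttttssssssssssssssssssttttttttc
264 cctttttttttttssssssssssssssssssstttttttc
267 tttttttttttttsssssssssssssssssssttttttcW
270 tttttttssstttsssssssssssssssttssttttttcW
273 tttttsssssttttttssssssssssstttssttttttcW
276 tttttssstsstttttsssssssssssssssssssttcWW
279 ttttsssssssssssssssssssssssssstssssstcWW
282 tttssssstssssssssssssssssssssssssstttcWW
285 tttssssssssssssttccctsssssssssssssssccWW
288 ttttttstttttccccccccccccttssssssssttcWWW
291 ttttttttttcccccccccccccccctttssssstcWWWW
294 tttttttttccccccccccccccccccccsssssscWWWW
297 ttttttttcccccccccccccccccccccttttttcWWWW
300 tttttttcccccccccctttccccccccccttttccWWWW
303 tttttttcccccccccccccccccccccccttttcWWWWW
306 ttttttttccccccccccccccccccccctstttcWWWWW
309 ttttttttccccccccccccccccccccttsttcWWWWWW
312 tttttttttccccccccccccccccccttssstcWWWWWW
315 ttttttttttttccccccccccccctttsssttcWWWWWW
318 tttttttttttsstttccccccttttssssstcWWWWWWW
321 ttttttttttsssssssstttsssssssssstcWWWWWWW
324 ttttttttttssssssssssssssssssssstcWWWWWWW
[[21, 23, 228], [20, 27, 206], [20, 43, 213], [22, 50, 226], [20, 63, 167], [21, 65, 165], [21, 58, 167], [22, 67, 161], [22, 61, 164], [21, 63, 163], [21, 55, 159], [23, 25, 201], [23, 29, 183], [19, 116, 183]]
```

The cap has fallen over: cream ellipse u 309–355, v 285–320, no brown left. Now I lift away towards the rest.

```bash
cat >> h.py <<'E'
RO=np.array([.41,.332,.012]); RY=34.7; CP,SP=np.cos(np.radians(35)),np.sin(np.radians(35))
def restpose(x,y,z):
    a=np.radians(RY); ex=np.array([CP*np.cos(a),CP*np.sin(a),SP]); ey=np.array([-np.sin(a),np.cos(a),0]); ez=np.cross(ex,ey)
    r=Rot(RY,35); t=RO+x*ex+y*ey+z*ez; return t-r.apply(TIP),r
E
python3 - <<'E'
from h import *
K=cam('side'); print('cap',ray(K,(332,302),.018))
o=telemetry.get_obs(); r=R.from_euler('xyz',o['orientation'],degrees=True)
pA=np.array(o['tool_pos'])+[0,-.03,.12]; rel(pA,r)
pB=np.array([.46,.10,.37]); rB=Rot(-30,42); rel(pB,rB,(pA,r)); 
pC,rC=restpose(.02,0,.09); print(pC); rel(pC,rC,(pB,rB))
E
```

```text
cap [0.4875615  0.13928197 0.018     ]
[0.11, 0.0026, -0.0566, 0.0, 0.0, 0.0]
[-0.0844, 0.0317, -0.1199, 0.6842, -0.1093, -0.6748]
[0.50426916 0.39727506 0.22657281]
[-0.1779, -0.2796, 0.0328, 0.7034, -0.1089, -0.8842]
```

carry_out:
  rows:
    - [0.037, 0.001, -0.019, 0, 0, 0]
    - [0.073, 0.002, -0.038, 0, 0, 0]
    - [0.11, 0.003, -0.057, 0, 0, 0]
    - [0.11, 0.003, -0.057, 0, 0, 0]

```text
clock: 15.75
tool_pos: [0.5043, -0.0423, 0.3573]
orientation: [-179.6, -48.6, -85.4]
force: [-0.5, 0.2, -0.5]
opening: 0.0238
gripper_force: 30.0
```

carry_out:
  rows:
    - [-0.011, 0.004, -0.015, 0.085, -0.014, -0.085]
    - [-0.021, 0.008, -0.03, 0.17, -0.028, -0.17]
    - [-0.032, 0.012, -0.045, 0.256, -0.041, -0.253]
    - [-0.042, 0.016, -0.06, 0.342, -0.055, -0.337]
    - [-0.053, 0.02, -0.075, 0.427, -0.068, -0.42]
    - [-0.063, 0.024, -0.09, 0.513, -0.082, -0.506]
    - [-0.074, 0.028, -0.105, 0.6, -0.096, -0.59]
    - [-0.084, 0.032, -0.12, 0.684, -0.109, -0.675]

```text
clock: 16.75
tool_pos: [0.4588, 0.1005, 0.3698]
orientation: [179.9, -42.0, -29.7]
force: [-0.3, -0.2, -1.3]
opening: 0.0237
gripper_force: 30.0
```

Run:
```python
from h import *
o=telemetry.get_obs(); print(o['joint_pos'].round(1)); pC,rC=restpose(.02,0,.09); rel(pC,rC); rel(pC+[0,0,.1],rC)
K=cam('top'); a=snap('top','t11'); s=snap('side','s11')
t=tipnow(o); print(t,proj(K,t))
# gills cap in top
h=cv2.cvtColor(a,cv2.COLOR_RGB2HSV)
ascii(a,215,365,185,310,3)
```

```text
[ 68.1 -16.1 -47.3  44.1 -72.1 -27. ]
[-0.1758, -0.2804, 0.0342, 0.7012, -0.1079, -0.8805]
[-0.1089, -0.2802, -0.0402, 0.7012, -0.1079, -0.8805]
[0.34320615 0.16641678 0.22323248] [232.06937671 350.14076373]
185 WWWWWWWWWWWWWWWWWWWWWWWWWWctccccccccccctttttttttWW
189 WWccccccccccccttttttttttttttttttttttttttttttttttWW
193 ctttttttttttttttttttttttttttttttccccctttttttttttcW
197 ctttttttttttttttttttttttttttttccccccccccttttttttcW
201 cttttttttttttttttttttttttttttcccccccccccctttttttcW
205 ctttttttttttttttttttttttttttccccccccccccccttttttcW
209 ctttttttttttttttttttttttttttccccccttccccccttttttcW
213 cttttttttttttttttttttttttttsccccccttccccccttttttcW
217 cttttttttttttttttttttttttttscccccccccccccctttttttW
221 ctttttttttttttttttttttttttttcccccccccccccttttttttW
225 cttttttttttttttttttttttttttttccccccccccccttttttttW
229 cttttttttttttttttttttttttttttttccccccccstttttttttW
233 ctttttttttttttttttttttttttttttttctttcttttttttttttW
237 cttttttttttttttttttttttttttttttttttttttttttttttttc
241 cttttttttttttttttttttttttttttttttttttttttttttttttc
245 cttttttttttttttttttttttttttttttttttttttttttttttttc
249 cttttttt
[... 167 characters left out ...]
tttcBBtccccccttttttttttttttttttttttttttt
265 ctttttttttttctBBBBtccccctttttttttttttttttttttttttt
269 tttttttttttccBBBBBBccccctttttttttttttttttttttttttt
273 tsttttttttsstBBBBBtccccccttttttttttttttttttttttttt
277 kkksttttssssBBBBBttccccccttttttttttttttttttttttttt
281 kkkkkssssssBBBBBBtcccccctttttttttttttttttttttttttt
285 kkkkkkksskkBBBBBBtsccccccttttttttttttttttttttttttt
289 kkkkkktskkkBBBBBksssstcctttttttttttttttttttttttttt
293 kkkkksskksBBBBBksssstttstttttttttttttttttttttttttt
297 WWkkWkssssBBBkkssssttssttttttttttttttttttttttttttt
301 kkWWksssssskkkkksssssssttttttttttttttttttttttttttt
305 skkkWWtsssskkkkkkkssssssttttcccccccccccccWWWWWWWWW
309 tsskkkWWtsskkkkkkkkWWWWWWWWWWWWWWWWWWWWWWWWWWWWWWW
```

carry_out:
  rows:
    - [-0.014, -0.035, -0.005, 0.088, -0.013, -0.11]
    - [-0.027, -0.07, -0.01, 0.175, -0.027, -0.22]
    - [-0.041, -0.105, -0.015, 0.263, -0.04, -0.33]
    - [-0.054, -0.14, -0.02, 0.35, -0.054, -0.44]
    - [-0.068, -0.175, -0.025, 0.438, -0.067, -0.55]
    - [-0.082, -0.21, -0.03, 0.526, -0.081, -0.66]
    - [-0.095, -0.245, -0.035, 0.613, -0.094, -0.77]
    - [-0.109, -0.28, -0.04, 0.701, -0.108, -0.88]

```text
clock: 17.85
tool_pos: [0.5066, 0.3965, 0.3253]
orientation: [180.0, -34.9, 34.5]
force: [-0.2, -0.6, -0.8]
opening: 0.0237
gripper_force: 30.0
```

Run:
```python
from h import *
o=telemetry.get_obs(); print(o['joint_pos'].round(1))
rel(*restpose(.02,0,.09));rel(*restpose(.02,0,.03))
t=tipnow(o); print(t); a=snap('top','t12'); s=snap('side','s12')
for n in('top','side'): print(n,proj(cam(n),t))
x,y=proj(cam('top'),t).astype(int); ascii(a,x-60,x+60,y-40,y+40,2)
ascii(s,290,375,265,335,2)
```

```text
[ 62.1  -4.8 -37.3  32.4 -29.7  37.9]
[-0.0577, -0.002, 0.0802, 0.0024, 0.0019, -0.0027]
[-0.0576, -0.0021, 0.1402, 0.0024, 0.0019, -0.0027]
[0.38284252 0.31142088 0.19624008]
top [160.22608353 325.59020025]
side [365.74415822 320.32967968]
285 kBBBBBtssssskkssssssssssssssssssssssssssssssssssssBWBBWWWWct
288 tWWWWWWBsskksssssssssssksssssssssssssssssssssssssssBBBBWWWct
291 BWWWWBtsssssssssssssssssksssssssssssssssssssssssssssBBBWWWct
294 kBWBssssssssssssssskkssssksssssssssssssssssssssssssssWBWWWtt
297 kkBssssssssssssssssskkkssskkssssssssssssssssssssssssssBWWWtt
300 kkBBtsssssssssskkkssskkkssskkksssssssssssssssssssssssssWWWtt
303 kkBBBBssssskksssskksssskkssskkksssssssssssssssssssssstWWWWWt
306 kkBWWWWtsssskkkssskkkssskkkssskksssssssssssssssssstBWWWWWWWt
309 kkBBWBWWBsssskkkssskkkssskkkssskkssssssssssssssstBWWWWWWWWWt
312 kkBWWWWWWBtsssskksssskksssskkssssssssssssssssstBBWBBBBBWWWWW
315 kkBWWWWWWWWtsssskkkssskkkssskksssssssssssssskBBBBBBBBBBWWWWW
318 kBBBBBBBBBBBBssssskksssskksssssssssssssssskWBWBWWWWWWBBWWBBB
321 kBWWWWWWWWBBBWtsssskkkssskssssssssssssstBWBBBWWWBBBBBBBBBBBW
324 BBWBBBWBBB
[... 1347 characters left out ...]
ssssssssssssssttttttsttcWWWW
295 ssstttssssssssssssssssssssssssssssstttcWWWW
298 ssttttttttsssssssssssssssssssssssttttcWWWWW
301 ttttttttttccssssssssssssssssstcctttttcWWWWW
304 ttttttttttcctssssssssssssssstttttttttcWWWWW
307 ttttttttttcccsssssssssssssssssstttttcWWWWWW
310 tttttttttttcctssssssssssssssssssssttcWWWWWW
313 ttttttttttttccssssssssssssssssssssscWWWWWWW
316 ttttttttttttttsssssssssssssssssssssscWWWWWW
319 tttttttttttttttssssssssssssssssssssstcWWWWW
322 ttttttttttttttttssssssssssssssssssssstcWWWW
325 tttttttttttttttttsssssssssssssssssssssccWWW
328 ttttttttttttttttttssssssssssssssssssssscWWW
331 ttttttttttttttttttttttttssssssssssssssstcWW
334 ttttttttttttttttttttttttttttttssssssssssccW
```

carry_out:
  rows:
    - [-0.02, -0.001, 0.03, 0, 0, 0]
    - [-0.04, -0.002, 0.056, 0, 0, 0]
    - [-0.057, -0.002, 0.08, 0.002, 0.002, -0.003]
    - [-0.057, -0.002, 0.1, 0.002, 0.002, -0.003]
    - [-0.057, -0.002, 0.12, 0.002, 0.002, -0.003]
    - [-0.057, -0.002, 0.14, 0.002, 0.002, -0.003]
    - [-0.057, -0.002, 0.14, 0.002, 0.002, -0.003]

```text
clock: 18.82
tool_pos: [0.5334, 0.4193, 0.1959]
orientation: [179.6, -33.2, 34.8]
force: [-0.5, 0.7, -1.1]
opening: 0.0239
gripper_force: 30.0
```

Run:
```python
from h import *
o=telemetry.get_obs();print(o['force'],o['orientation']);
for z in (.03,.015,.008,.004): rel(*restpose(.02,0,z))
s=snap('side','s13'); b=snap('top','t13'); t=tipnow(o)
w=Rot(RY,35).apply([0,.04,0]); print('pred front corners',[proj(cam('side'),t+k*w).round(1) for k in(-1,1)],[proj(cam('top'),t+k*w).round(1) for k in(-1,1)])
# edges: bright/dark profile; print gray map round blade front
g=cv2.cvtColor(b,cv2.COLOR_RGB2GRAY)
for y in range(285,336,2): print(y,' '.join('%3d'%v for v in g[y,140:212:3]))
```

```text
[-0.53291815  0.6800736  -1.12401081] [179.56243005 -33.19841992  34.77566268]
[-0.0119, 0.0014, 0.0143, 0.0069, 0.0314, 0.0012]
[-0.0114, 0.0013, 0.0293, 0.0069, 0.0314, 0.0012]
[-0.0112, 0.0012, 0.0363, 0.0069, 0.0314, 0.0012]
[-0.0111, 0.0012, 0.0403, 0.0069, 0.0314, 0.0012]
pred front corners [array([352.3, 385.8]), array([338.2, 350.7])] [array([157. , 322.6]), array([188.4, 302.2])]
285  86  85  86  86  86  15  86  85  25 122 156 154  91  86 158 160 156 159 161  74 114 114 115 115
287  86  87  50  85  86  41  67  86  70  26 154 157 139  88 130 160 156 158 161 140  93 113 113 112
289  85  87  70  38  86  87  19  84  85  40  71 156 154  90  86 155 159 157 159 162  81 109 111 111
291  48  85  86  24  76  87  65  37  86  86  15 148 157 134  87 130 161 158 158 161 139  94 109 109
293  40  70  85  76  13  86  86  22  83  85  43  66 156 155 101  87 155 161 156 158 161 122 112 112
295  87  20  85  86  40  71  86  70  25  85  86  20 154 156 153  88 129 160 158 156 160 149 106 109
297  88  65  38  86  85  16  84  85  40  71  86  70  67 156 156 105  88 155 161 158 158 128  93 109
299  87 
[... 1191 characters left out ...]

323 109 109 110 111 104  86  83  82  75  84  89  76  57  57  57  57  56  58  58  59  93 113 113 113
325 111 112 111 112 112  76  83  76  84  88  76  58  59  58  58  58  58  58  59  58  59 115 115 115
327 105 106 107 106 106 106  76  85  87  73  55  56  56  55  55  56  56  56  55  55  56 111 111 112
329 101 101 102 102 102 102  86  89  70  53  52  53  53  54  54  52  54  54  54  54  54 106 106 107
331 106 105 105 105 105 105  65  68  53  53  54  54  53  54  54  53  54  53  53  54  54 102 104 103
333 109 109 109 109 110 109  68  56  55  55  56  56  55  55  56  55  55  55  55  55  55  88 108 108
335 111 111 111 111 112 112  70  57  56  56  57  57  57  58  57  57  57  56  57  57  58  57 111 112
```

carry_out:
  rows:
    - [-0.004, 0.001, 0.007, 0.003, 0.015, 0]
    - [-0.008, 0.001, 0.014, 0.007, 0.031, 0]
    - [-0.008, 0.001, 0.02, 0.007, 0.031, 0]
    - [-0.008, 0.001, 0.025, 0.007, 0.031, 0]
    - [-0.0075, 0.001, 0.029, 0.007, 0.031, 0]
    - [-0.0075, 0.001, 0.029, 0.007, 0.031, 0]
    - [-0.0075, 0.001, 0.029, 0.007, 0.031, 0]

```text
clock: 19.8
tool_pos: [0.5419, 0.4263, 0.1896]
orientation: [179.8, -32.7, 34.7]
force: [0.1, -0.3, -0.1]
opening: 0.0238
gripper_force: 30.0
```

Run:
```python
from h import *
o=telemetry.get_obs();print(o['force'],o['moment'],o['orientation'])
for z in (.015,.008,.003,0): rel(*restpose(.024,0,z))
```

```text
[ 0.13161565 -0.34225198 -0.13399464] [-1.23156771  1.67844518  0.01685055] [179.80523586 -32.74674109  34.67828506]
[-0.0129, 0.0024, 0.018, 0.0036, 0.0393, -0.0002]
[-0.0126, 0.0023, 0.025, 0.0036, 0.0393, -0.0002]
[-0.0124, 0.0023, 0.03, 0.0036, 0.0393, -0.0002]
[-0.0123, 0.0023, 0.033, 0.0036, 0.0393, -0.0002]
```

Run:
```python
from h import *
o=telemetry.get_obs();print(o['joint_pos'].round(2),o['qvel'].round(2),o['moment'],o['force'],o['tool_pos'])
```

```text
[ 37.67   7.16 -50.31  95.46  -1.82  -7.98] [-0.04 -0.2  -0.03 -0.02 -0.02 -0.03] [-1.23156771  1.67844518  0.01685055] [ 0.13161565 -0.34225198 -0.13399464] [0.54186692 0.42626674 0.1895525 ]
```

carry_out:
  rows:
    - [-0.006, 0, 0, 0, 0, 0]
    - [-0.006, 0, 0, 0, 0, 0]

```text
clock: 20.05
tool_pos: [0.5373, 0.4233, 0.188]
orientation: [179.8, -32.6, 34.7]
force: [0.3, 0.7, -0.1]
opening: 0.0242
gripper_force: 30.0
```

Run:
```python
from h import *
o=telemetry.get_obs();print(o['joint_pos'].round(2),o['qvel'].round(2),o['moment'],o['force'],o['tool_pos'],o['orientation'])
```

```text
[ 37.73   6.84 -50.82  95.46  -1.87  -8.03] [ 0.    0.22  0.61 -0.01 -0.07  0.09] [-1.19419268  1.66959368 -0.0369451 ] [ 0.28124741  0.67875135 -0.14881738] [0.53734176 0.42333709 0.18796636] [179.78439827 -32.56441741  34.67979687]
```

The wrist is near straight (q5≈−1.8, q4 at its limit), so a full 35° pitch is out of reach with this grasp. I'll back off and lay it down at a smaller pitch with the tip behind the lip.

```bash
cat >> h.py <<'E'
def rp2(x,y,z,pitch,base=None):
    a=np.radians(RY); ex=np.array([CP*np.cos(a),CP*np.sin(a),SP]); ey=np.array([-np.sin(a),np.cos(a),0]); ez=np.cross(ex,ey)
    r=Rot(RY,pitch); p=RO+x*ex+y*ey+z*ez-r.apply(TIP); rel(p,r,base); return p,r
E
python3 - <<'E'
from h import *
rp2(.03,0,.06,25); rp2(.02,0,.03,25); rp2(.02,0,.03,20)
E
```

```text
[-0.0014, 0.0026, 0.0089, 0.0039, -0.132, -0.0006]
[-0.0101, 0.0024, 0.0393, 0.0039, -0.132, -0.0006]
[-0.0114, 0.0024, 0.0565, 0.0039, -0.2193, -0.0007]
```

carry_out:
  rows:
    - [0, 0, 0.002, 0, -0.033, 0]
    - [0, 0.001, 0.004, 0, -0.066, 0]
    - [-0.001, 0.002, 0.006, 0.002, -0.1, 0]
    - [-0.001, 0.002, 0.009, 0.004, -0.132, 0]
    - [-0.001, 0.002, 0.009, 0.004, -0.132, 0]
    - [-0.001, 0.002, 0.009, 0.004, -0.132, 0]

```text
clock: 20.8
tool_pos: [0.5418, 0.4256, 0.18]
orientation: [-179.9, -25.0, 34.7]
force: [0.5, 0.4, -1.0]
opening: 0.0236
gripper_force: 30.0
```

Run:
```python
from h import *
o=telemetry.get_obs();print(o['joint_pos'].round(2),o['tool_pos'],o['orientation'])
rp2(.03,0,.06,25); rp2(.02,0,.03,25); rp2(.016,0,.008,25);rp2(.016,0,.008,22)
```

```text
[ 58.46  10.8  -33.4   24.06 -24.54  46.12] [0.54180856 0.42559995 0.18000544] [-179.92181185  -25.02430195   34.67381386]
[-0.0014, 0.0019, -0.0004, -0.0012, -0.0004, -0.0004]
[-0.006, 0.002, 0.0309, -0.0012, -0.0004, -0.0004]
[-0.0062, 0.002, 0.0533, -0.0012, -0.0004, -0.0004]
[-0.0054, 0.002, 0.0636, -0.0012, -0.0528, -0.0004]
```

carry_out:
  rows:
    - [-0.002, 0.001, 0.01, 0, 0, 0]
    - [-0.004, 0.002, 0.02, 0, 0, 0]
    - [-0.006, 0.002, 0.031, 0, 0, 0]
    - [-0.006, 0.002, 0.039, 0, 0, 0]
    - [-0.006, 0.002, 0.047, 0, 0, 0]
    - [-0.006, 0.002, 0.047, 0, 0, 0]

```text
clock: 21.55
tool_pos: [0.5555, 0.4307, 0.1344]
orientation: [-180.0, -25.0, 34.7]
force: [-0.2, -0.0, 0.3]
opening: 0.0239
gripper_force: 30.0
```

Run:
```python
from h import *
o=telemetry.get_obs();print(o['joint_pos'].round(2),o['tool_pos'],o['orientation'],o['force'],tipnow(o))
for x,z,p in ((.016,.008,25),(.016,.008,28),(.016,.004,28),(.016,.006,31)): rp2(x,0,z,p)
K=cam('side'); s=snap('side','s14'); b=snap('top','t14'); t=tipnow(o); w=Rot(RY,25).apply([0,.04,0])
print([proj(cam('side'),t+k*w).round(1) for k in(-1,1)],[proj(cam('top'),t+k*w).round(1) for k in(-1,1)])
g=cv2.cvtColor(b,cv2.COLOR_RGB2GRAY)
for y in range(293,336,3): print(y,' '.join('%3d'%v for v in g[y,146:212:3]))
```

```text
[ 56.09  14.79 -37.36  32.16 -16.86  39.38] [0.55548421 0.43072892 0.13441394] [-179.99537597  -24.99691378   34.656082  ] [-0.17925968 -0.02982865  0.34200512] [0.41556592 0.33400545 0.03304115]
[0.0003, -0.0017, 0.006, 0.0002, 0.0001, -0.0007]
[-0.001, -0.0017, -0.0043, 0.0003, 0.0524, -0.0007]
[-0.0003, -0.0017, -0.0004, 0.0003, 0.0524, -0.0007]
[-0.0025, -0.0016, -0.0125, 0.0003, 0.1048, -0.0007]
[array([346.2, 397.1]), array([332.8, 362.2])] [array([162.4, 318.4]), array([192.6, 298.8])]
293  88  71  39  86  77  39  86  86  17  85  86  17 160 163 108 153 153 154 157 118 109 109
296  86  88  45  71  85  54  71  86  69  51  85  71  76 162 161  88 155 153 155 146  90 106
299  86  87  88  24  83  84  35  82  86  40  75  84  88 161 162 159  86 154 125 129  94 107
302  84  86  87  87  18  85  86  20  84  85  85  84  85 159 163 118  96 118 150 113 131 111
305  83  82  86  86  71  40  85  86  82  86  85  84  84  85  83 119 127 141 101 110 114 113
308  81  82  82  87  86  53  79  84  85  85  85  86  84  77  74 147 116  86 116 113 113 114
311  82  82  83  84  86  87  86  85  84  84  84  84  74  78  80  81 100 102 102  99 100 100
314  83  81  82  82  85  85  86  84  85  83  77  75  82  80  60  53  52 104 104 105 105 106
317 104  84  81  83  83  85  85  86  81  72  79  81  77  51  51  51  51 102 102 103 103 104
320  99  98  83  82  82  82  84  78  75  82  83  54  53  53  53  53  53 103 106 106 107 106
323 107 107  63  84  81  80  73  82  87  73  55  55  55  55  55  56  56 104 110 109 110 111
326 106 107  55  63  74  78  82  83  57  55  55  57  56  56  57  56  56 103 111 110 111 110
329  98  98  51  51  83  85  67  52  51  51  50  50  52  52  53  53  53 102 103 103 103 103
332 104  61  53  53  53  53  54  53  53  53  53  52  52  53  53  54  74 104 104 104 104 102
335 107  55  55  56  54  55  55  54  55  55  55  57  55  54  55  55 110 110 110 110 110 109
```

carry_out:
  rows:
    - [-0.001, -0.001, -0.004, 0, 0.035, 0]
    - [-0.001, -0.002, -0.008, 0, 0.07, 0]
    - [-0.001, -0.002, -0.011, 0, 0.1, 0]
    - [-0.001, -0.002, -0.011, 0, 0.1, 0]
    - [-0.001, -0.002, -0.011, 0, 0.1, 0]

```text
clock: 22.28
tool_pos: [0.551, 0.4281, 0.1526]
orientation: [180.0, -29.8, 34.3]
force: [0.5, -0.1, -0.9]
opening: 0.0237
gripper_force: 30.0
```

Run:
```python
from h import *
o=telemetry.get_obs();print(o['joint_pos'].round(2),o['tool_pos'],o['orientation'],o['force'],tipnow(o))
for x,z,p in ((.017,.003,31),(.017,.0,31),(.017,.003,33)): rp2(x,0,z,p)
```

```text
[ 37.14  11.02 -49.36  95.36  -1.42  -7.82] [0.55101918 0.4280875  0.1526131 ] [179.99331744 -29.7873046   34.31038248] [ 0.49801871 -0.05727922 -0.90840857] [0.4180055  0.33731357 0.0373896 ]
[-0.0048, -0.0013, 0.0086, 0.0036, 0.0212, -0.0059]
[-0.0045, -0.0013, 0.0116, 0.0036, 0.0212, -0.0059]
[-0.0057, -0.0013, 0.0017, 0.0037, 0.0561, -0.0058]
```

The blade is flatter than the plate, so its heel would land first. The clean fix is to lay the turner on the free bench in front of the tray, regrasp the handle with a leaned tool, then place it.

Run:
```python
from h import *
o=telemetry.get_obs(); r=R.from_euler('xyz',o['orientation'],degrees=True); p=np.array(o['tool_pos'])
pA=p+[0,0,.13]; rA=Rot(RY,20); rel(pA,rA)
pB=np.array([.35,.22,.15]);rB=Rot(80,0); rel(pB,rB,(pA,rA)); print((rA.inv()*rB).magnitude())
```

```text
[0.0646, 0.0, -0.1128, 0.003, -0.1708, -0.0062]
[-0.312, 0.0566, 0.0276, 0.138, -0.3306, -0.7824]
0.8605361360931757
```

carry_out:
  rows:
    - [0.016, 0, -0.028, 0, -0.04, 0]
    - [0.032, 0, -0.056, 0, -0.08, 0]
    - [0.048, 0, -0.085, 0.002, -0.13, -0.003]
    - [0.065, 0, -0.113, 0.003, -0.171, -0.006]
    - [0.065, 0, -0.113, 0.003, -0.171, -0.006]

```text
clock: 22.9
tool_pos: [0.5869, 0.4159, 0.2777]
orientation: [177.3, -23.1, 34.1]
force: [3.3, -2.8, 0.2]
opening: 0.0239
gripper_force: 30.0
```

carry_out:
  rows:
    - [-0.039, 0.007, 0.003, 0.017, -0.041, -0.098]
    - [-0.078, 0.014, 0.007, 0.035, -0.083, -0.196]
    - [-0.117, 0.021, 0.01, 0.052, -0.124, -0.293]
    - [-0.156, 0.028, 0.014, 0.069, -0.165, -0.391]
    - [-0.195, 0.035, 0.017, 0.086, -0.207, -0.489]
    - [-0.234, 0.042, 0.021, 0.103, -0.248, -0.587]
    - [-0.273, 0.05, 0.024, 0.12, -0.29, -0.685]
    - [-0.312, 0.057, 0.028, 0.138, -0.331, -0.782]

```text
clock: 23.9
tool_pos: [0.3913, 0.2128, 0.1304]
orientation: [175.8, -0.6, 78.5]
force: [0.3, -0.1, -1.4]
opening: 0.0241
gripper_force: 30.0
```

Run:
```python
from h import *
o=telemetry.get_obs();print(o['joint_pos'].round(1),o['force']); rB=Rot(80,0)
for z in (.15,.06,.028,.020): rel([.35,.22,z],rB)
K=cam('side'); s=snap('side','s15'); t=tipnow(o); w=rB.apply([0,.04,0]); print([proj(K,t+k*w).round(1) for k in(-1,1)])
x,y=proj(K,t).astype(int); ascii(s,x-50,x+50,y-30,y+24,2)
```

```text
[ 57.5   1.6 -39.7   5.1 -46.8 107.5] [ 0.29819431 -0.14056316 -1.36248723]
[-0.001, -0.0404, -0.0227, 0.0734, -0.0089, -0.0271]
[-0.0019, -0.047, 0.0671, 0.0734, -0.0089, -0.0271]
[-0.0022, -0.0493, 0.099, 0.0734, -0.0089, -0.0271]
[-0.0023, -0.0499, 0.107, 0.0734, -0.0089, -0.0271]
[array([424.6, 257. ]), array([390.4, 244.9])]
220 WWWWttttttttktkkkkkkkkkkkkkkkkkkBBBBtcccccscWWWWWW
223 WWWWtttttttttttkkkkkkkkkkkkkkkktBBBBBBcccccccWWWWW
226 WWWWtttttttttkkkkkkkkkkkkkkkkkktttBBBtcccccccWWWWW
229 WWWWttttttttttttkstkkkkkkkkkkktccccccccccccccWWWWW
232 WWWWttttttttttkkktskkkkkkkkkkktcccccccccccctcWWWWW
235 WWWWWtttttttkttkksstkskkkkkkkktccccccccccctWWWWWWW
238 WWWWWttttttttstkkkskkkkkkkkkkttttttccttttWWWWWWWWW
241 ttccctttttttttttkkkkkkkkkkkksssccWWWWWWWWWWWWWWWWW
244 sttttttkkkttttsstkkkkkkkkkkssssccWWWWWWWWWWWWWWWWW
247 tsssttstkkkktttsttkskkkkksssssscWWWWWWWWWWWWWWWWWW
250 stttsssstkkkkkkkkkkkkkkkksssssccWWWWWWWWWWWWWWWWWW
253 ststttsssstkkkkkkkkkkkkksssssstttccWWWWWWWWWWWWWWW
256 ssstWWcsssssssttttttsssssssssttttttcWWWWWWWWWWWWWW
259 ttsstttsssssssssssssssssssssssttttcWWWWWWWWWWWWWWW
262 sssssssssssssssssssssssssssssttttcWWWWWWWWWWWWWWWW
265 sssstsssssssssssssssssssssssttttcWWWWWWWWWWWWWWWWW
268 tttttssssssssssssssssssssssstttcWWWWWWWWWWWWWWWWWW
271 WtttttsssssssssssssssssssssssstcWttttcWWWWWWWWWWWW
```

carry_out:
  rows:
    - [0, -0.02, 0, 0.036, -0.004, -0.014]
    - [-0.001, -0.04, -0.01, 0.073, -0.009, -0.027]
    - [-0.001, -0.043, 0.02, 0.073, -0.009, -0.027]
    - [-0.002, -0.047, 0.05, 0.073, -0.009, -0.027]
    - [-0.002, -0.048, 0.075, 0.073, -0.009, -0.027]
    - [-0.002, -0.049, 0.09, 0.073, -0.009, -0.027]
    - [-0.002, -0.049, 0.099, 0.073, -0.009, -0.027]
    - [-0.002, -0.049, 0.099, 0.073, -0.009, -0.027]

```text
clock: 24.95
tool_pos: [0.351, 0.2207, 0.0277]
orientation: [180.0, -0.0, 79.6]
force: [1.2, 0.5, -0.1]
opening: 0.0235
gripper_force: 30.0
```

Run:
```python
from h import *
o=telemetry.get_obs();print(o['joint_pos'].round(1),o['force']); rB=Rot(80,0)
for z in (.0215,.020): rel([.35,.22,z],rB)
```

```text
[ 59.7  10.4 -45.7  -0.  -33.9 109.9] [ 1.24159845  0.45469107 -0.08190177]
[-0.0009, -0.0008, 0.0062, 0.0, -0.0003, -0.0065]
[-0.0009, -0.0008, 0.0077, 0.0, -0.0003, -0.0065]
```

carry_out:
  rows:
    - [0, 0, 0.003, 0, 0, 0]
    - [-0.001, 0, 0.0062, 0, 0, 0]
    - [-0.001, 0, 0.007, 0, 0, 0]
    - [-0.001, 0, 0.007, 0, 0, 0]

```text
clock: 25.45
tool_pos: [0.3508, 0.2193, 0.0209]
orientation: [180.0, -0.1, 79.5]
force: [0.1, -0.9, -0.5]
opening: 0.0237
gripper_force: 30.0
```

carry_out:
  rows:
    - [0, 0, 0, 0, 0, 0]
    - [0, 0, 0, 0, 0, 0]
    - [0, 0, 0, 0, 0, 0]
    - [0, 0, 0, 0, 0, 0]
    - [0, 0, 0, 0, 0, 0]
  grip: 0.2

```text
clock: 26.08
tool_pos: [0.3508, 0.2193, 0.0208]
orientation: [180.0, -0.1, 79.5]
force: [-0.5, -0.9, -1.1]
opening: 0.0525
gripper_force: 0.0
```

Run:
```python
from h import *
o=telemetry.get_obs();print(o['force'],o['tool_pos'],o['opening'])
g=np.array(o['tool_pos'])+[0,0,.019]; print('g',g); y=o['orientation'][2]; print(y)
rel(np.array(o['tool_pos'])+[0,0,.07],Rot(y,0)); r=Rot(y,-22)
grasp(g+[0,0,.07],r); grasp(g,r)
```

```text
[-0.50130516 -0.91112951 -1.12220743] [0.35077641 0.21933419 0.02081102] 0.052515418095289625
g [0.35077641 0.21933419 0.03981102]
79.5028998233866
[0.0001, 0.0, -0.07, 0.0, -0.001, -0.0]
[-0.007, 0.0, -0.0714, 0.0, -0.385, -0.0]
[-0.0071, 0.0, -0.0014, 0.0, -0.385, -0.0]
```

carry_out:
  rows:
    - [-0.002, 0, -0.004, 0, -0.1, 0]
    - [-0.004, 0, -0.004, 0, -0.2, 0]
    - [-0.006, 0, -0.004, 0, -0.3, 0]
    - [-0.007, 0, -0.004, 0, -0.385, 0]
    - [-0.007, 0, -0.004, 0, -0.385, 0]

```text
clock: 26.7
tool_pos: [0.3496, 0.2133, 0.024]
orientation: [-180.0, 22.1, 79.6]
force: [-1.1, -0.2, -0.5]
opening: 0.0527
gripper_force: 0.0
```

carry_out:
  rows:
    - [0, 0, 0, 0, 0, 0]
    - [0, 0, 0, 0, 0, 0]
    - [0, 0, 0, 0, 0, 0]
    - [0, 0, 0, 0, 0, 0]
    - [0, 0, 0, 0, 0, 0]
    - [0, 0, 0, 0, 0, 0]
  grip: -1

```text
clock: 27.45
tool_pos: [0.3495, 0.2124, 0.0249]
orientation: [180.0, 22.0, 79.5]
force: [0.6, -0.3, 1.2]
opening: 0.0239
gripper_force: 30.0
```

Run:
```python
from h import *
o=telemetry.get_obs();print(o['force'],o['tool_pos'],o['orientation'],o['opening'],o['gripper_force'],o['joint_pos'].round(1))
b=snap('top','t16'); a=snap('side','s16')
# blade corners in top: bright low-sat region
K=cam('top'); tip=np.array([.3508,.2193,0])-.197*np.array([np.cos(np.radians(79.5)),np.sin(np.radians(79.5)),0])
w=np.array([np.cos(np.radians(-10.5)),np.sin(np.radians(-10.5)),0])*.04
print('pred tip',tip,[proj(K,tip+k*w+[0,0,.002]).round(1) for k in(-1,1)])
x,y=proj(K,tip).astype(int); ascii(b,x-70,x+30,y-30,y+30,2)
```

```text
[ 0.6215503  -0.25559874  1.20733623] [0.34952279 0.21236189 0.02487591] [179.99364249  22.00098151  79.49987442] 0.02393987418359761 29.99915510416031 [ 64.9  21.2 -37.5   6.8 -52.8  99.5]
pred tip [0.3148996  0.02559878 0.        ] [array([308.9, 374.1]), array([316.2, 339. ])]
326 WWWWWWWWWWWWWWWWWWWWWWWWWWWWWWWWWBBBWWWWWWWWWWWWWW
329 BBBBWWWWWWWWWBtttBWBWBBBBBBBBWBWWBBBBBWBBBBBBBBWBB
332 BBBBBBBBWWWWBWtttttttsttBBBWBWWBBWWBBBWWBBWWWBWBBB
335 BBBWWWBBWBBBWBstttttttttttttsttBBBBBBBBBBBBBBBBBBB
338 BBBBBBBBBBBBBtttttttsssttttttttttttsctBBBWBBBBBBWW
341 sttssstBBWBWBctttttttsssssssstttttttttWBBBWBWWBBBW
344 ttttttttttsssssttttttttttttttsssstttttBBWBBBWWWBBW
347 BttsstttttssssttttttssssssttttttttttttBWBBBBBBBBBB
350 BBBBBBBBBtttssttttttttttttsssksssttttBBBBBWBBBBBBW
353 BBBBBBBBBBBBttttttsssssttttttttttttttBBBBBBBBBBBBB
356 BBBBBBBBBBBtttttttttttssssksssttttttcBWBWWBBBWBWBB
359 BBBBBBBWBBBcttttttsssttttttttssstttttWWWWWWWWWWWWW
362 BBBBBBBBBBBttttttttsssskssstttttttttWWWWWWWWWWWWWW
365 WWWWWWBBWBWBtcsttttttttttttssssttttcBBBBBBBBWBWBBB
368 WWWWWWWWWWWWWWWWBWBccttttttttttttttBWBWBBBBWWBBBBB
371 WWWWWWWWWWWWWWWWWWWWWWWWWccstttttttWWWWWWWBBBBBBBW
374 WWBWWBBBBWBBBBWBWWBBBWBWBBWWWWBWtctWWWWWWWWWWWWWWW
377 WBBBBBWWBWBBBBBBBBWBWBBBBBBBBWBBBBBWBBWBBBBBBBBBBB
380 BBBBBBBBBBBWBBBBBBBBBBBBBBBBBBBBBBBBBWWBBWWBBWWBWW
383 WWWWWWWWWWWWBBBBBBWBBBBBBBBBBBBBBBBBBWWBBWBWBBWWBB
```

```bash
cat >> h.py <<'E'
_r=Rot(79.5,-22); TIP2=_r.inv().apply(np.array([.3149,.0256,0])-np.array([.3495,.2124,.0249]))
def rp3(x,y,z,pitch=35,base=None,yaw=RY):
    a=np.radians(RY); ex=np.array([CP*np.cos(a),CP*np.sin(a),SP]); ey=np.array([-np.sin(a),np.cos(a),0]); ez=np.cross(ex,ey)
    r=Rot(yaw,pitch-22); p=RO+x*ex+y*ey+z*ez-r.apply(TIP2); rel(p,r,base); return p,r
def restcoord(o,tip=None):
    a=np.radians(RY); ex=np.array([CP*np.cos(a),CP*np.sin(a),SP]); ey=np.array([-np.sin(a),np.cos(a),0]); ez=np.cross(ex,ey)
    r=R.from_euler('xyz',o['orientation'],degrees=True); d=np.array(o['tool_pos'])+r.apply(TIP2)-RO; return np.array([d@ex,d@ey,d@ez]).round(4)
E
python3 - <<'E'
from h import *
print(TIP2); o=telemetry.get_obs(); r0=Rot(79.5,-22); p0=np.array(o['tool_pos'])
pA=p0+[0,0,.16]; rel(pA,r0)
b=(pA,r0); pC,rC=rp3(.03,0,.12,base=b); print(pC,(r0.inv()*rC).magnitude())
im=cv2.imread('pics/t16.png')[:,:,::-1]; print(proj(cam('top'),[.4876,.139,.018])); ascii(im,225,300,255,312,2)
E
```

```text
[-1.66816242e-01  2.09763602e-05  9.42536519e-02]
[-0.06, 0.0, -0.1483, 0.0001, 0.0001, 0.0]
[0.1562, 0.1061, -0.1408, 0.0623, 0.579, 0.7912]
[0.48980483 0.387285   0.25686896] 0.9824519334590458
[265.43526063 279.31173251]
255 tttttttttttttttttttttttttttttttttttttt
258 ttttttttttttttttttcccccccctttttttttttt
261 tttstttstttstttccccccccccccccttttttttt
264 tttttttttttttccccccccccccccccctttttttt
267 tttttttttttsccccccccccccccccccctsttttt
270 tssstttstttccccccccccccccccccccctttttt
273 tttttttttttccccccccccccccccccccctttttt
276 tttttttttttccccccccctttccccccccctttttt
279 ttttttttttsccccccccttttccccccccctttttt
282 tttttttttttcccccccccccccccccccccsttttt
285 tttttttstttccccccccccccccccccccttstttt
288 ttttttttttttcccccccccccccccccctttttttt
291 tttttttstttttccccccccccccccccttttttttt
294 tttttttststttttccccccccccccctttttttttt
297 kkkstttttttttttttccccccccccttttttttttt
300 kkksssstttttttttttttsttttttttttttttttt
303 kkssssssstttttttsttttttttttttttttttttt
306 kkkssssssstttttttttttttttttttttttttccc
309 skstttttcccccccccWWWWWWWWWWWWWWWWWWWWW
```

The top view shows the cap lying flat, cream, round, and centred at about (268,278). Next is lifting to the rest.

carry_out:
  rows:
    - [-0.015, 0, -0.037, 0, 0, 0]
    - [-0.03, 0, -0.075, 0, 0, 0]
    - [-0.045, 0, -0.112, 0, 0, 0]
    - [-0.06, 0, -0.148, 0, 0, 0]
    - [-0.06, 0, -0.148, 0, 0, 0]

```text
clock: 28.18
tool_pos: [0.3503, 0.2138, 0.1866]
orientation: [179.9, 21.7, 79.5]
force: [-0.2, 0.4, -0.9]
opening: 0.0236
gripper_force: 30.0
```

carry_out:
  rows:
    - [0.02, 0.013, -0.018, 0.008, 0.072, 0.099]
    - [0.039, 0.027, -0.035, 0.016, 0.145, 0.198]
    - [0.059, 0.04, -0.053, 0.023, 0.217, 0.297]
    - [0.078, 0.053, -0.07, 0.031, 0.29, 0.396]
    - [0.098, 0.066, -0.088, 0.039, 0.362, 0.495]
    - [0.117, 0.08, -0.106, 0.047, 0.434, 0.593]
    - [0.137, 0.093, -0.123, 0.054, 0.507, 0.692]
    - [0.156, 0.106, -0.141, 0.062, 0.579, 0.791]

```text
clock: 29.18
tool_pos: [0.4899, 0.3874, 0.2555]
orientation: [-179.9, -13.0, 34.5]
force: [0.6, 0.5, -1.5]
opening: 0.0238
gripper_force: 30.0
```

Run:
```python
from h import *
o=telemetry.get_obs(); print(o['joint_pos'].round(1),o['orientation'],restcoord(o))
for x,z in((.03,.12),(.025,.06),(.022,.03)): rp3(x,0,z)
```

```text
[ 59.6   7.  -17.5   6.7 -53.8  61.5] [-179.94984969  -13.02286281   34.50067969] [0.0294 0.0007 0.1187]
[0.0002, 0.0001, -0.0014, -0.0001, -0.0004, -0.0034]
[0.018, 0.0, 0.0562, -0.0001, -0.0004, -0.0034]
[0.0264, -0.0, 0.0851, -0.0001, -0.0004, -0.0034]
```

carry_out:
  rows:
    - [0.006, 0, 0.019, 0, 0, -0.003]
    - [0.012, 0, 0.038, 0, 0, -0.003]
    - [0.018, 0, 0.056, 0, 0, -0.003]
    - [0.022, 0, 0.07, 0, 0, -0.003]
    - [0.026, 0, 0.085, 0, 0, -0.003]
    - [0.026, 0, 0.085, 0, 0, -0.003]

```text
clock: 29.92
tool_pos: [0.5261, 0.412, 0.178]
orientation: [179.9, -12.9, 34.9]
force: [-0.5, 0.3, -0.2]
opening: 0.0237
gripper_force: 30.0
```

Run:
```python
from h import *
o=telemetry.get_obs(); print(o['joint_pos'].round(1),o['orientation'],restcoord(o),o['force'])
for x,z in((.02,.015),(.018,.008),(.018,.004),(.018,0)): rp3(x,0,z)
b=snap('top','t17'); s=snap('side','s17'); r=R.from_euler('xyz',o['orientation'],degrees=True); t=np.array(o['tool_pos'])+r.apply(TIP2); w=r.apply([0,.04,0])
bk=t+r.apply(R.from_euler('y',22,degrees=True).apply([.11,0,0]))
for n in('side','top'): print(n,[proj(cam(n),q+k*w).round(1) for q in (t,bk) for k in(-1,1)])
g=cv2.cvtColor(b,cv2.COLOR_RGB2GRAY)
for y in range(280,336,3): print(y,' '.join('%3d'%v for v in g[y,128:212:3]))
```

```text
[ 57.6  14.6 -18.6   7.1 -45.1  62.8] [179.89333804 -12.86053936  34.8889848 ] [ 0.0207 -0.0011  0.0307] [-0.48535871  0.29277045 -0.21935556]
[0.005, -0.0004, 0.0144, 0.0011, 0.0024, 0.0032]
[0.0058, -0.0004, 0.0216, 0.0011, 0.0024, 0.0032]
[0.0073, -0.0004, 0.0253, 0.0011, 0.0024, 0.0032]
[0.0088, -0.0004, 0.029, 0.0011, 0.0024, 0.0032]
side [array([350.1, 391.8]), array([336.2, 356.9]), array([303.1, 384.8]), array([291. , 348.1])]
top [array([161.1, 321.1]), array([191.8, 301.1]), array([128.9, 285.6]), array([161.3, 264.8])]
280  84  83  83  81  83  76  82  84  85  82  85  82  33 124 150 149  86 150 151 151 154 133  65 106 105 104 103 102
283  85  84  82  85  83  84  83  83  83  84  46  84  82  16 145 151 149  84 152 151 152 156 126 111 113 114 114 113
286  83  85  85  85  86  83  84  82  73  83  68  37  84  83  26 148 151 129  84 156 152 153 157  97  98 109 109 110
289  82  83  84  85  84  85  83  83  31  69  84  62  37  83  83  25 151 151 134  85 155 152 155 158  78 107 107 108
292  82  82  84  83  85  84  14  83  84  21  80  83  42  64  83 118  67 151 151 101  86 155 152 154 
[... 939 characters left out ...]
 105
319  93  54  51  53  53  53  48  64  83  81  84  83  84  83  73  78  84 115 101 102 103 102 103 104 104 103 104 105
322  53  53  54  52  53  52  53  52  75  82  81  83  74  75  82  85  56 107 106 107 106 108 108 109 109 108 109 109
325  54  53  54  53  54  55  55  56  54  73  79  73  82  85  74 106 111 110 110 110 110 112 112 112 111 112 111 111
328  50  51  50  51  51  51  51  52  51  52  77  82  82  73 103 104 103 103 104 105 104 104 105 105 106 105 105 106
331  52  51  52  52  51  52  52  52  52  52  62  66  52 101 101 101 101 101 101 102 101 101 101 101 101 101 100 100
334  54  54  54  53  54  54  54  54  55  56  54  54 101 108 108 108 108 108 108 107 107 107 108 107 108 108 108 107
```

carry_out:
  rows:
    - [0.003, 0, 0.007, 0, 0.001, 0.003]
    - [0.005, 0, 0.0144, 0.001, 0.002, 0.003]
    - [0.0055, 0, 0.018, 0.001, 0.002, 0.003]
    - [0.006, 0, 0.0216, 0.001, 0.002, 0.003]
    - [0.0073, 0, 0.0253, 0.001, 0.002, 0.003]
    - [0.0073, 0, 0.0253, 0.001, 0.002, 0.003]
    - [0.0073, 0, 0.0253, 0.001, 0.002, 0.003]

```text
clock: 30.9
tool_pos: [0.5368, 0.4197, 0.1569]
orientation: [-180.0, -13.1, 34.7]
force: [0.0, 0.1, -0.6]
opening: 0.0237
gripper_force: 30.0
```

Run:
```python
from h import *
o=telemetry.get_obs(); print(o['orientation'],restcoord(o),o['force'],o['opening'])
for x,z in((.012,.003),(.012,.0)): rp3(x,0,z)
```

```text
[-179.95920918  -13.12263774   34.72082258] [ 0.0195 -0.      0.005 ] [ 0.00904853  0.06634822 -0.61713709] 0.023733375035167883
[-0.006, -0.0001, 0.005, -0.0008, -0.0021, 0.0004]
[-0.0049, -0.0001, 0.0077, -0.0008, -0.0021, 0.0004]
```

carry_out:
  rows:
    - [-0.003, 0, 0.003, 0, -0.001, 0]
    - [-0.006, 0, 0.005, -0.001, -0.002, 0]
    - [-0.006, 0, 0.006, -0.001, -0.002, 0]
    - [-0.0055, 0, 0.007, -0.001, -0.002, 0]
    - [-0.0055, 0, 0.007, -0.001, -0.002, 0]

```text
clock: 31.52
tool_pos: [0.5337, 0.4176, 0.1487]
orientation: [180.0, -13.0, 34.7]
force: [-0.3, -0.2, -1.1]
opening: 0.0242
gripper_force: 30.0
```

Run:
```python
from h import *
o=telemetry.get_obs(); print(o['orientation'],restcoord(o),o['force'],o['moment'],o['joint_pos'].round(1))
```

```text
[179.98167357 -13.00247095  34.72265763] [ 0.0117 -0.0001  0.0008] [-0.31228171 -0.23637778 -1.07039982] [-0.52143717  0.76518971  0.0095669 ] [ 57.2  16.9 -19.8   7.5 -41.5  62.4]
```

carry_out:
  rows:
    - [0.0004, 0, 0.001, 0, 0, 0]
    - [0.0008, 0, 0.002, 0, 0, 0]
    - [0.0008, 0, 0.002, 0, 0, 0]

```text
clock: 31.9
tool_pos: [0.5348, 0.4183, 0.1474]
orientation: [180.0, -13.0, 34.7]
force: [-0.9, -0.8, 3.2]
opening: 0.0235
gripper_force: 30.0
```

carry_out:
  rows:
    - [0, 0, 0, 0, 0, 0]
    - [0, 0, 0, 0, 0, 0]
    - [0, 0, 0, 0, 0, 0]
    - [0, 0, 0, 0, 0, 0]
    - [0, 0, 0, 0, 0, 0]
    - [0, 0, 0, 0, 0, 0]
    - [0, 0, 0, 0, 0, 0]
  grip: 0.4

```text
clock: 32.78
tool_pos: [0.5346, 0.4182, 0.1469]
orientation: [180.0, -13.0, 34.7]
force: [0.4, -0.5, 0.3]
opening: 0.0614
gripper_force: 0.0
```

Run:
```python
from h import *
o=telemetry.get_obs(); print(restcoord(o),o['force'])
r=R.from_euler('xyz',o['orientation'],degrees=True)
for d in (.1,.2): rel(np.array(o['tool_pos'])-d*r.as_matrix()[:,2],r)
```

```text
[ 0.0115 -0.0002 -0.0013] [ 0.42509793 -0.48477914  0.31410361]
[0.0, 0.0, -0.1, 0.0, 0.0, 0.0]
[0.0, -0.0, -0.2, 0.0, 0.0, 0.0]
```

Contact was felt (3 N) and the fingers are open. Retreating along the tool axis, then checking.

carry_out:
  rows:
    - [0, 0, -0.03, 0, 0, 0]
    - [0, 0, -0.06, 0, 0, 0]
    - [0, 0, -0.1, 0, 0, 0]
    - [0, 0, -0.15, 0, 0, 0]
    - [0, 0, -0.2, 0, 0, 0]
    - [0, 0, -0.2, 0, 0, 0]

```text
clock: 33.52
tool_pos: [0.4985, 0.3937, 0.3476]
orientation: [-179.9, -13.5, 34.7]
force: [-0.6, -0.1, -0.6]
opening: 0.0616
gripper_force: 0.0
```

carry_out:
  rows:
    - [0, -0.05, -0.02, 0, 0, 0]
    - [0, -0.1, -0.04, 0, 0, 0]
    - [0, -0.15, -0.06, 0, 0, 0]
    - [0, -0.18, -0.06, 0, 0, 0]
    - [0, -0.18, -0.06, 0, 0, 0]

```text
clock: 34.15
tool_pos: [0.3825, 0.5345, 0.3988]
orientation: [179.9, -12.9, 34.9]
force: [0.1, -0.5, -0.2]
opening: 0.0615
gripper_force: 0.0
```

Run:
```python
from h import *
o=telemetry.get_obs(); print(o['tool_pos'],o['force'])
b=snap('top','t20'); s=snap('side','s20')
a=np.radians(RY); ex=np.array([CP*np.cos(a),CP*np.sin(a),SP]); ey=np.array([-np.sin(a),np.cos(a),0]); ez=np.cross(ex,ey)
P=lambda x,y,z: RO+x*ex+y*ey+z*ez
Kt,Ks=cam('top'),cam('side')
for n,K in(('top',Kt),('side',Ks)):
  print(n,'blade corners',[proj(K,P(x,y,.002)).round(1) for x in(.002,.112) for y in(-.04,.04)],'grip',proj(K,P(.199,0,.038)).round(1),'end',proj(K,P(.257,0,.05)).round(1))
ascii(b,95,215,240,336,2); print(); ascii(s,235,370,330,425,2)
```

```text
[0.38250983 0.53452423 0.39879538] [ 0.10712531 -0.53047254 -0.1854052 ]
top blade corners [array([195.5, 301.3]), array([165.8, 320.6]), array([166.4, 266.2]), array([135. , 286.2])] grip [123.5 252.4] end [103.6 232.4]
side blade corners [array([335.1, 367.6]), array([348.5, 402.3]), array([290.9, 359.4]), array([302.5, 395.9])] grip [267.5 357.8] end [242.  347.9]
240 kkkssBBBBBBBBBBWWWWWWWWWWWWWWWWWWWWWBBBWBBBWWWWWWWWWWWWWWWWW
243 sssssBBBBBBBBBBBWWWWWWWWWWWWWWWWWWWWWWWWBBWWWWWWWWWWWWWWWWWW
246 sssssBWBBBBBBBBBWBWWWWWWWWWWWWWWWWWBWWWWBBWWWWWWWWWWWWWWWBWW
249 kssssBBWBBBBBBBBBBBWWWBBBBBWWWWWttsstWWtssWWWWWWWWWWWWWWWWWW
252 kksssWWWWWBBBBBBBBBWWWBBWBWWBWBssssssssssstWWBBBBWWBBBBBBBWW
255 kksstBBBBWBBBBBBBBBBBBBBBBBBssssssssssssssstBBBBBBBBBBBBWWWW
258 sssstWWBBBWWWBBBBBBBBBWBBtsssssssssssssssksstBWWBBBBBBWWWWWW
261 ssssBBBWBBWBBBBBBBBBBBBBsssssssssssssssssskksBWWWWWWWWWWWWWW
264 ksssBWWWWWWWWWWWBBBBksssssssssssssssssssssskksBWWWBBBBBBBBWW
267 ksssBWWWWWWWWWWWWBtssssssssssssssssssssssssskksBBBBBBBBBBBWW
270 ssssBWWBBBWWWWWWtsssssssssssssssssssssssssssssksWWWWWWWWWBWW
273 ssssBWWWWWW
[... 2986 characters left out ...]
tttttttttttttttttttttttttttttttttttcWWWWWWW
399 ccccccWccccccccccctttttsstttttttttttttttttttttttttttttttttttccWWWWWW
402 ccccccccccccccccccctttsssttttttttttttttttttttttttttttttttttttcWWWWWW
405 ccccccccccccccccccctssssssttttttttttttttttttttttttttttttttttttcWWWWW
408 ccccccccccccccccttttssssssttttttttttttttttttttttttttttttttttttcWWWWW
411 ccccccccccctBtttBtttsssssssssssssstttttttttttttttttttttttttttttcWWWW
414 cccccccccttttttttttttstttssssssssssssssssssssssttttttttttttttsccWWWW
417 cccccccccttttttttBcccttttsssssssssssssssssssssssssssssssssssssccWWWW
420 tttcccccctttttcccccccttttssssssssssssssssssssssssssssssssssccccWWWWW
423 ttttttttccccccccccccccttttssssssssssssssssssssssssssssccccWWWWWWWWWW
```

Run:
```python
from h import *
K=cam('top')
def slots(f,x0,x1,y0,y1):
    g=cv2.cvtColor(cv2.imread(f'pics/{f}.png'),cv2.COLOR_BGR2GRAY)[y0:y1,x0:x1]
    bh=cv2.morphologyEx(g,cv2.MORPH_BLACKHAT,np.ones((7,7),np.uint8)); ys,xs=np.where(bh>25); return np.c_[xs+x0,ys+y0]
u=np.array([np.cos(np.radians(99.8)),np.sin(np.radians(99.8)),0]); tip=np.array([.4939,-.1910,.002]); v=np.array([-u[1],u[0],0])
s=np.array([ray(K,p,.001)-tip for p in slots('top0',413,446,262,294)]); print('orig',len(s),(s@u).min(),(s@u).max(),(s@u).mean(),(s@v).mean())
a=np.radians(RY); ex=np.array([CP*np.cos(a),CP*np.sin(a),SP]); ey=np.array([-np.sin(a),np.cos(a),0]); ez=np.cross(ex,ey)
q=[]
for p in slots('t20',150,190,276,312):
    d=ray(K,p,0)-K[1][:3,3]; t=((RO-K[1][:3,3])@ez)/(d@ez); w=K[1][:3,3]+t*d-RO; q.append([w@ex,w@ey])
q=np.array(q); print('now',len(q),q.min(0),q.max(0),q.mean(0))
im=snap('side','s21'); im2=cv2.imread('pics/s20.png')[:,:,::-1]; print('diff',np.abs(im[330:430,235:370].astype(int)-im2[330:430,235:370]).mean())
```

```text
orig 360 -0.08246495717136129 -0.01893409754239149 -0.05060503833761544 5.665747819111703e-05
now 357 [-0.01068354 -0.06441556] [0.11135541 0.02637126] [ 0.05658069 -0.00218749]
diff 1.7284444444444444
```

Run:
```python
from h import *
K=cam('top'); o=telemetry.get_obs(); print(o['clock'])
a=np.radians(RY); ex=np.array([CP*np.cos(a),CP*np.sin(a),SP]); ey=np.array([-np.sin(a),np.cos(a),0]); ez=np.cross(ex,ey)
snap('top','t22')
for f in('t20','t22'):
    g=cv2.cvtColor(cv2.imread(f'pics/{f}.png'),cv2.COLOR_BGR2GRAY).astype(np.float32)
    xs=np.arange(-.012,.16,.001); ys=np.arange(-.07,.07,.001)
    c=np.array([[proj(K,RO+x*ex+y*ey) for y in ys] for x in xs]).astype(np.float32)
    w=cv2.remap(g,c[...,0],c[...,1],cv2.INTER_LINEAR)   # plate-plane rectified
    bh=cv2.morphologyEx(w.astype(np.uint8),cv2.MORPH_BLACKHAT,np.ones((1,11),np.uint8))
    m=(bh>25); m[:, (np.abs(ys)>.032)]=0; i,j=np.where(m[20:105]); i+=20
    print(f,'slots x',xs[i].min(),np.percentile(xs[i],[3,50,97]),xs[i].mean(),'y',ys[j].mean())
    print('col profile',[int(v) for v in w[:40:1,60:80].mean(1)])
    print('plate-only  ',[int(v) for v in w[:40:1,8:20].mean(1)])
```

```text
34.3
t20 slots x 0.02100000000000003 [0.023 0.052 0.08 ] 0.051779743746186754 y -0.0012196461256863398
col profile [98, 110, 124, 132, 137, 140, 138, 132, 126, 121, 119, 120, 125, 131, 136, 140, 142, 143, 143, 143, 143, 143, 143, 143, 143, 142, 142, 142, 143, 143, 142, 141, 136, 128, 119, 111, 105, 102, 101, 102]
plate-only   [106, 111, 120, 127, 131, 134, 132, 127, 124, 121, 119, 119, 122, 129, 136, 141, 144, 145, 144, 144, 145, 146, 147, 148, 148, 147, 147, 147, 147, 147, 147, 147, 147, 147, 148, 148, 148, 148, 148, 148]
t22 slots x 0.020000000000000028 [0.023 0.052 0.08 ] 0.051732926829268354 y -0.0012451219512194579
col profile [98, 110, 123, 132, 137, 140, 138, 133, 126, 122, 119, 120, 125, 131, 136, 140, 142, 142, 143, 143, 143, 143, 143, 143, 143, 143, 143, 143, 143, 143, 143, 141, 137, 128, 119, 111, 105, 102, 101, 102]
plate-only   [106, 112, 121, 127, 131, 134, 133, 128, 124, 121, 119, 119, 123, 129, 136, 141, 145, 145, 144, 144, 145, 147, 148, 148, 148, 148, 148, 147, 147, 147, 147, 147, 148, 147, 147, 148, 149, 148, 148, 148]
```

The turner's tip is about 1 mm from the lip, centred and at rest, and the cap is flat with its gills up. Handing in.

```bash
python3 -c "
from h import *
im=cv2.imread('pics/t22.png')[:,:,::-1]; ascii(im,225,360,255,300,3)
print(workorder.close_job())"
```

```text
255 ttttttttttttttttttttttttttttttttttttttttttttt
259 ttsttttstttcccccccctttttttttttttttttttttttttt
263 tttttttttcccccccccccttttttttttttttttttttttttt
267 tttttttsccccccccccccctttstttttttttttttttttttt
271 ttsttttccccccccccccccttttttttttttttttttttttts
275 tttttttccccccttcccccctttttttttttttttttttttttt
279 tttttttccccccttcccccctttttttttttttttttttttttt
283 tttttttcccccccccccccctttttttttttttttttttttttt
287 ttttttttccccccccccccctttttttttttttttttttttttt
291 tttttttttcccccccccccttttttttttttttttttttttttt
295 ststttttttccccccccctttttttttttttttttttttttttt
299 tttttttttttttccctttttttttttttttttsttttttttttt
the job is handed in; nothing more can be done
None
```

The job is handed in at about 34 s (the hand-in gave no verdict): in the last pictures the cap lies flat on the tray gills up, and the turner, released, is on its rest with the blade about 1 mm from the lip and the handle up the slope, after one extra put-down on the bench to regrasp it.

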